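# Prop the tea chest and put the tea things away

## Robot

A 6-joint arm with a two-finger parallel gripper is mounted at the origin on the work surface. World frame = base frame: x ahead of the robot, y to its left, z up, the work surface at z = 0. Lengths are in m, angles in rad, forces in N, time in s.
With the tool pointing down it reaches from about 0.35 to 0.85 m from the base axis. Payload 8.1 kg.
Tool frame: the origin (TCP) lies at the very end of the fingers, on their centre line; the grasp point (between the pads) lies manip.grip_point_offset behind it (manip.grip_point_offset is the distance from the TCP to the grasp point, in m); z points along the fingers, y is the direction in which the jaws open and shut (so a half turn about z gives the same grasp; the last joint's range is limited). The gripper opens to 85 mm and grips with 20 to 120 N. Pads are 22 mm wide; open, the fingers measure 114 mm over their backs; the gripper's body (76 mm by 85 mm) begins 54 mm behind the grasp point. The pads swing forward as they close: fully open they stand 13 mm farther back than shut.
Start: joints at [1.193, 0.13, 1.488, -0, 1.523, -0.085], TCP at [0.173, 0.574, 0.231] pointing down, gripper open.
Joint ranges: [-2.96, 2.96], [-0.89, 2.26], [0.02, 2.5], [-1.34, 4.48], [0, 2.73], [-2.66, 2.66]. Speed limits (rad/s): [2.39, 2.39, 2.79, 3.14, 3.14, 3.14].

## Interface

Orientations are given as a rotation vector (axis times angle).
In Python, from station import manip gives the robot as it stands.
- The arm moves only by the tool send_rows, never from a script. Its argument "plan" is a list of rows, each an object with "delta_pos": the shift along the world's x, y, z in units of 25 cm (1.0 is 25 cm), a list of three; "spin": the turn about the world's z in units of 360 degrees (1.0 is 360 degrees). In form: [{"delta_pos": [x, y, z], "spin": spin}, ...]. A call has 1 to 20 rows; each row is the pose to reach, as a shift and turn from the pose measured when the call began, turning the shorter way round; what a row does not reach only later rows make up. A row lasts 1/10 s, in which the tool goes at most 50 mm and 8.59 degrees, less where a joint would pass 70% of its speed; a pose out of reach is approached as far as the arm can. A call with a number of a shift or a turn outside -1 to 1 is refused whole. A call with a gripper value outside its range is refused whole. "gripper" is the closure, from 0 (fully open) to 1 (shut), set as the call begins (left out, the last holds). The fingers move at their own pace and stop on an object; "squeeze" is the grip in N (left out, the last holds). Time passes only in rows, so rows that repeat a pose let the fingers close. It gives the time, the measured TCP pose, the force and the opening at its end, in the units of the state.
- manip.state(): the state, without advancing time (a new reading comes with each control period).
- manip.read_camera(name): name is "scene" or "side" or "wrist"; returns a dict with "frame" (400x640x3 uint8, red, green, blue), "vfov" (degrees; the focal length in pixels is half the picture's height over the tangent of half this angle, whatever the lens; pixels are square), "cx", "cy" (the principal point, pixels), "R" (3x3) and "t" (3): a world point X has camera coordinates R X + t. Camera axes: x right, y down, z forward; pixel columns grow to the right and rows downward; lengths in m; the calibration is good to about 2 mm. The wrist camera is an equidistant fisheye: a pixel r from the principal point sees the ray r / f radians off the axis. A picture is of the moment at which its call begins. There is no depth.
- manip.close_job(): hands the job in, once; it reports no verdict.
The state is a dict: "time": time; "q": joint angles; "dq": joint speeds; "tau": joint torques, N m; "position": TCP position; "tool_rot": TCP orientation; "force": force on the tool from outside, world axes, zero at the start; "moment": the same for the moment, N m; "gripper_width": opening from 0.0 (shut) to 1.0 (fully open).
Only numpy, scipy, OpenCV 4.12 (cv2) and the standard library are available. Lean on these libraries where they do the work, as an engineer would, in place of code of your own. Each camera call takes 0.05 s, during which the arm holds its last target. There are 200 camera calls.

## Task

The tea things are to be put away in the chest. First swing the lid up until it leans back, flip up the stay under it and bring the lid forward to rest on the stay, leaving it propped; then pull the drawer out to its stop. Stand every aluminium caddy upright in the bin under the lid and lay every wooden scoop in the drawer (how many of each there are varies), push the drawer fully shut again with the scoops inside, and leave the bowl, the whisk and the cup where they are.

Things in the scene. Friction and masses are not known exactly. Their poses are not given: they have to be found in the camera images.
- chest: fixed cedar tea chest on the board. Origin: centre of the underside of its 180 (x) x 470 (y) mm outline; x points from its front (robot side) to its back, y to its left, z up; 100 mm high. Left 220 mm: an open bin under a hinged lid, front face at x = -90. Right 250 mm: a drawer under a fixed top board, front face set back to x = -60. All offsets in mm below are in the chest's axes.
- lid (a joint): lid of the left bin: wooden panel 175 (x) x 220 (y) x 10 mm, 0.45 kg, hinged along the chest's back top edge; underside 100 mm above the board when shut. rad: 0 shut, grows as it swings up and back; 1.57 upright, 1.70 its end stop, where it stays leaning back by its weight; below upright it falls. Resting on the raised stay it reads about 1.24.
- lid_hinge (a point): middle of the lid's hinge line, at (85, 125, 100) mm from the chest's origin; the line runs along the chest's y; does not move with the lid angle.
- lid_bar (a point): centre of the brass bar handle of the lid: a round bar 11 mm thick and 100 mm long along the chest's y, held 35 mm beyond the lid's front edge on two thin posts at its ends, in the plane of the lid. 210 mm from the hinge line, 5 mm above the underside plane. There is 29 mm of air between bar and lid edge. Moves with the lid.
- stay (a joint): the lid's stay: a wooden stick in the bin, 12 mm thick, 135 mm from pivot to the centre of its 22 mm ball tip. rad: 0 lying level across the bin, tip to the chest's right (-y), centre line 14 mm below the rim; grows as the tip swings up about the chest's x; 1.68 its end stop just past upright, where it stays. Raise it while the lid leans back; its ball then carries the lid.
- stay_pivot (a point): pivot of the stay, at (32, 205, 86) mm from the chest's origin; does not move with the stay.
- stay_peg (a point): grip point on the stay's brass finger peg: a round peg 10 mm thick that sticks out of the ball tip towards the chest's front (-x), to 39 mm from the stick's centre line; this point lies 24 mm in front of that line, 135 mm from the pivot axis. Pinched across, it turns between the fingers as the stay swings. Moves with the stay.
- bin_floor (a point): centre of the bin's inner floor, at (0, 125, 20) mm from the chest's origin, axes as the chest's. Clear inside 160 (x) x 200 (y) mm, walls 10 mm, rim 80 mm above this floor. The propped lid leans over the rear of the bin: its front edge is then about 60 mm and its bar about 65 mm in front of the hinge line, the bar 200 mm above the rim; the front half is open from above.
- drawer (a joint): drawer in the right part of the chest front. m: 0 fully shut, 0.115 pulled out to its stop; slides towards the chest's -x, needs about 1 N, stays where it is left.
- drawer_bar (a point): centre of the drawer's brass bar handle: round, 11 mm thick, 100 mm long along the chest's y, 35 mm in front of the drawer's front face, 70 mm above the board. Moves with the drawer.
- drawer_floor (a point): centre of the drawer's inner floor, 30 mm above the board, at y = -105 mm; axes as the chest's. Clear inside 123 (x) x 214 (y) mm, side walls 49 mm above this floor. At the stop the front 100 mm of the inside lies clear of the chest's front. Moves with the drawer; this point lies 110 mm behind the handle bar.
- caddy0_center (a point): round aluminium tea caddy standing upright (absent in some runs: None), 0.14 kg: body 50 mm across and 48 mm high, on top of it in the middle a round knob 16 mm across and 26 mm high. Point: on its axis, 24 mm above its underside; z runs along its axis to the knob.
- caddy1_center (a point): round aluminium tea caddy standing upright (absent in some runs: None), 0.14 kg: body 50 mm across and 48 mm high, on top of it in the middle a round knob 16 mm across and 26 mm high. Point: on its axis, 24 mm above its underside; z runs along its axis to the knob.
- caddy2_center (a point): round aluminium tea caddy standing upright (absent in some runs: None), 0.14 kg: body 50 mm across and 48 mm high, on top of it in the middle a round knob 16 mm across and 26 mm high. Point: on its axis, 24 mm above its underside; z runs along its axis to the knob.
- scoop0_center (a point): small chestnut-wood scoop lying flat (absent in some runs: None), 0.04 kg, 95 mm long: straight handle 12 mm wide, open box-shaped cup 36 x 30 x 18 mm at its +x end. Point: on the handle near its balance point, 9 mm above the underside; x runs along the handle to the cup (cup 16 to 52 mm ahead of this point, handle end 43 mm behind), z up. The handle's top is 14 mm up, its lower edge 4 mm.
- scoop1_center (a point): small chestnut-wood scoop lying flat (absent in some runs: None), 0.04 kg, 95 mm long: straight handle 12 mm wide, open box-shaped cup 36 x 30 x 18 mm at its +x end. Point: on the handle near its balance point, 9 mm above the underside; x runs along the handle to the cup (cup 16 to 52 mm ahead of this point, handle end 43 mm behind), z up. The handle's top is 14 mm up, its lower edge 4 mm.
- bowl: bystander: cream porcelain bowl, 116 mm across, 70 mm high, to be left alone. Origin under its centre.
- whisk: bystander: bamboo tea whisk on its ceramic form, 64 mm across, 150 mm high, to be left alone. Origin under its centre.
- cup: bystander: clay cup, 60 mm across, 50 mm high, standing on the chest's fixed top board above the drawer, to be left alone. Origin under its centre.
Not all that is in view belongs to the job. What is shaped like the part that bears caddy2_center but black or turquoise is not meant.

How it is judged:
By the outcome, as a careful person would: the job done as asked, in the order asked, and still so for the second after the job is handed in, with the robot touching nothing.
Of caddy0, caddy1, caddy2 only 1 to 3 are there at a start; the rules pass over those that are not, and their reading is None.
Of scoop0, scoop1 only 1 to 2 are there at a start; the rules pass over those that are not, and their reading is None.
At some moment in a run one of caddy0, caddy1, caddy2, scoop0, scoop1 may be knocked a few centimetres aside while the robot is not near it.
Once in a run the grip may slacken for a moment while it holds something.
It also fails if it takes over 210 s, if anything falls off the work surface, if the arm or the gripper's body presses on something with over 40 N, if the wrist force passes 120 N, or if a joint passes its speed limit or range.

## Working session

There is one attempt and no reset: what is moved stays moved. The work goes in short steps, Python scripts to look and compute and a tool call to move; the robot and the scene stay as the last step left them, time stands still between calls to the robot, and variables do not carry over. Pictures are saved under pics/ and viewed, on a budget of 14 in all, crops included, one or two more only if the job needs it, and the job is handed in when it is done.

Besides the shell and the picture viewer there is one more tool, called after "Call:" by a JSON object that holds its "name" and its "arguments". send_rows: Moves the arm, as the interface text tells. Shifts and turns lie within -1 to 1; 1 stands for 25 cm of shift or 360 degrees of turn. Its arguments: {"type":"object","properties":{"plan":{"type":"array"},"gripper":{"type":"number"},"squeeze":{"type":"number"}},"required":["plan"]}

```bash
mkdir -p pics; ls
cat > h.py <<'E'
import numpy as np, cv2
from station import manip
def cam(n,save=None):
    c=manip.read_camera(n); c['f']=200/np.tan(np.radians(c['vfov'])/2)
    c['R']=np.array(c['R']);c['t']=np.array(c['t']);c['n']=n
    if save: cv2.imwrite('pics/'+save,c['frame'][:,:,::-1])
    return c
def ray(c,u,v):
    x=(u-c['cx'])/c['f'];y=(v-c['cy'])/c['f']
    if c['n']=='wrist':
        r=np.hypot(x,y);s=np.sin(r)/r if r>1e-9 else 1;d=np.array([x*s,y*s,np.cos(r)])
    else: d=np.array([x,y,1.])
    return -c['R'].T@c['t'],c['R'].T@d
def onz(c,u,v,z):
    o,d=ray(c,u,v); return o+d*(z-o[2])/d[2]
def proj(c,X):
    p=c['R']@np.array(X)+c['t']
    if c['n']=='wrist':
        r=np.hypot(p[0],p[1]);th=np.arctan2(r,p[2]);k=th/max(r,1e-9)
        return c['f']*p[0]*k+c['cx'],c['f']*p[1]*k+c['cy']
    return c['f']*p[0]/p[2]+c['cx'],c['f']*p[1]/p[2]+c['cy']
E
python3 - <<'E'
from h import *
print(manip.state(),manip.grip_point_offset)
for n in['scene','side','wrist']:
    c=cam(n,n+'0.png');print(n,c['vfov'],c['cx'],c['cy'],-c['R'].T@c['t'],c['R'].round(3).tolist())
E
```

```text
pics
{'time': 0.0, 'q': array([ 1.19260769e+00,  1.31158071e-01,  1.48929944e+00, -8.03812574e-06,
        1.52300551e+00, -8.53905142e-02]), 'dq': array([ 0.00067102,  0.00010321, -0.00175971,  0.00031909, -0.00263209,
        0.00016056]), 'tau': array([-1.75119829e-03, -5.69435048e+01, -5.00524771e+01, -3.15081497e-04,
        1.56302151e-02, -2.18027265e-05]), 'position': array([0.17294774, 0.57394858, 0.23023522]), 'tool_rot': array([-4.58222730e-01, -3.10756782e+00,  2.86190179e-03]), 'force': array([-0.61548159,  0.32145148, -0.88543105]), 'moment': array([0.05034178, 0.01175402, 0.06294397]), 'gripper_width': 0.9982007903590677} 0.0187
scene 46.43304448254778 311.6589762129449 202.23216211518763 [1.37953768 0.56218771 0.74641048] [[-0.551, 0.835, 0.01], [0.443, 0.302, -0.844], [-0.708, -0.461, -0.536]]
side 51.99772024545811 323.64648369968813 208.57483683674127 [ 0.07898717 -0.67610633  1.06981994] [[0.829, -0.559, -0.001], [-0.429, -0.637, -0.64], [0.357, 0.531, -0.768]]
wrist 65.70646984690485 313.0518662477511 198.82565628459614 [0.09416253 0.59716046 0.37216535] [[0.288, 0.958, -0.002], [0.906, -0.272, 0.323], [0.309, -0.095, -0.946]]
```

View pics/scene0.png

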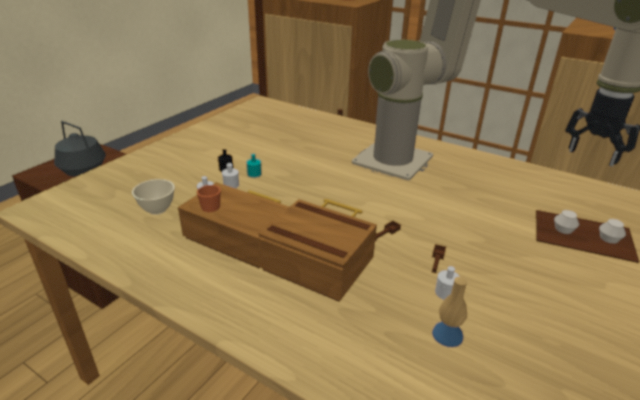

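View pics/side0.png

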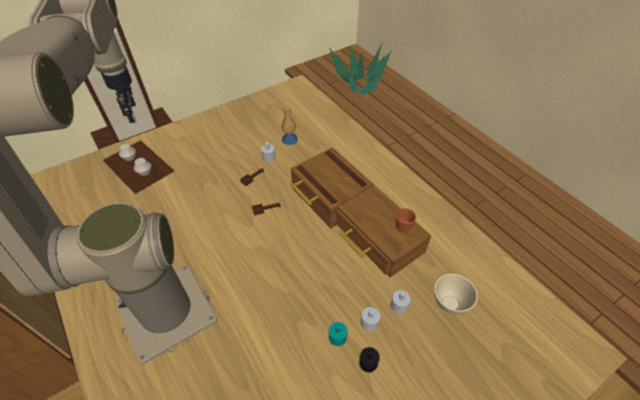

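Side view: aluminium caddies at about (268,152), (370,319) and (401,301). The decoys are turquoise (338,334) and black (369,359). Scoops are at (252,177) and (266,209), and the chest runs from (330,150) to (390,270). I'll enlarge to confirm and get the corners.

Run:
```python
import cv2
i=cv2.imread('pics/side0.png')
cv2.imwrite('pics/c1.png',cv2.resize(i[135:335,225:485],None,fx=3,fy=3,interpolation=cv2.INTER_CUBIC))
i=cv2.imread('pics/scene0.png')
cv2.imwrite('pics/c2.png',cv2.resize(i[145:310,170:430],None,fx=3,fy=3,interpolation=cv2.INTER_CUBIC))
```

```text
(no output)
```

View pics/c1.png

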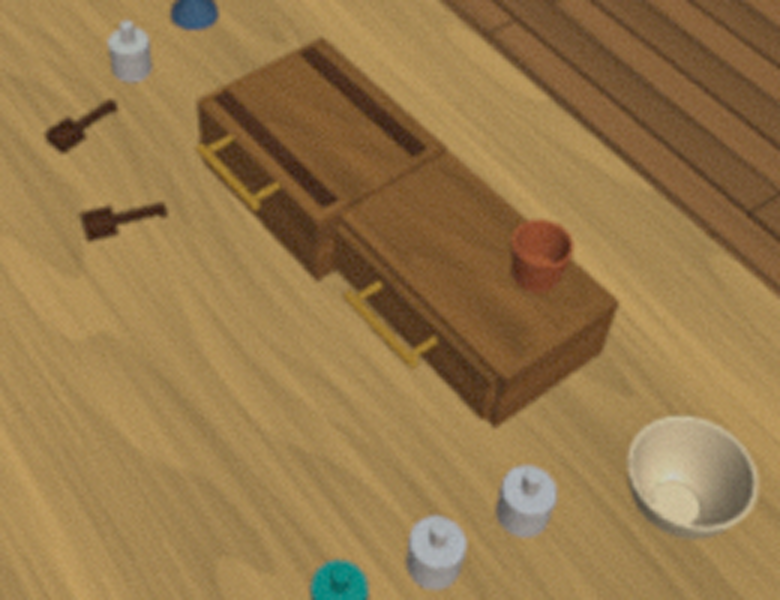

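View pics/c2.png

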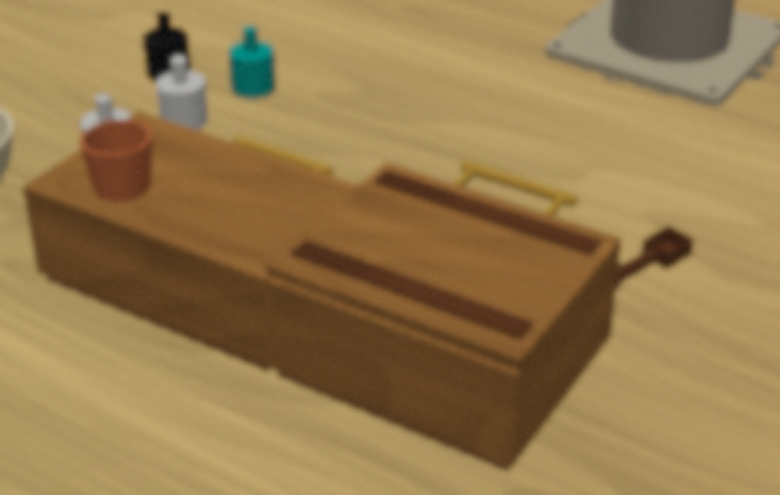

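```bash
cat > m.py <<'E'
from h import *
from scipy.optimize import least_squares
S=lambda u,v:(u/3+225-1/3,v/3+135-1/3)
C=lambda u,v:(u/3+170-1/3,v/3+145-1/3)
E
python3 - <<'E'
from m import *
s=cam('side');c=cam('scene')
P=[(s,S(320,40),(85,235,110)),(s,S(200,100),(-90,235,110)),(s,S(328,210),(-90,15,110)),(s,S(445,150),(85,15,110)),
(s,S(617,303),(90,-235,100)),(s,S(495,378),(-60,-235,100)),(s,S(495,425),(-60,-235,0)),(s,S(203,150),(-125,175,105)),(s,S(260,205),(-125,75,105)),
(s,S(350,295),(-95,-55,70)),(s,S(415,360),(-95,-155,70)),
(c,C(508,467),(90,235,0)),(c,C(40,272),(90,-235,0)),(c,C(518,370),(85,235,110)),(c,C(618,240),(-90,235,110)),(c,C(28,190),(90,-235,100))]
def w(p,X):
    X=np.array(X)/1000;a=p[2];return np.array([p[0]+np.cos(a)*X[0]-np.sin(a)*X[1],p[1]+np.sin(a)*X[0]+np.cos(a)*X[1],X[2]])
f=lambda p:np.concatenate([np.array(proj(k,w(p,X)))-uv for k,uv,X in P])
r=least_squares(f,[.6,.1,0.],loss='soft_l1');print(r.x,np.degrees(r.x[2]));print(f(r.x).reshape(-1,2).round(1).tolist())
np.save('chest.npy',r.x)
for k in(s,c):
    F=k['frame'];hsv=cv2.cvtColor(F,cv2.COLOR_RGB2HSV)
    for nm,m,z in(('caddy',(hsv[...,1]<45)&(hsv[...,2]>110),.028),('scoop',(hsv[...,2]<85)&(hsv[...,1]>80)&(hsv[...,0]<20),.009)):
        m=cv2.morphologyEx(m.astype('uint8'),cv2.MORPH_OPEN,np.ones((2,2)))
        n,_,st,ce=cv2.connectedComponentsWithStats(m)
        for i in range(1,n):
            X=onz(k,*ce[i],z)
            if 30<st[i,4]<700 and .3<np.hypot(*X[:2])<1 and X[0]>.1: print(k['n'],nm,st[i].tolist(),ce[i].round(1),X.round(4))
E
```

```text
[ 0.63229741 -0.03468867  0.0396997 ] 2.2746253467599393
[[1.2, -1.3], [-0.8, -0.4], [-3.8, 3.9], [0.8, -0.8], [0.6, 0.2], [3.0, 1.1], [-1.3, 3.6], [-0.6, -0.9], [-1.8, -0.2], [1.2, -0.9], [0.7, -0.2], [0.1, 4.0], [0.3, 2.1], [-0.0, -3.1], [1.2, -0.4], [-1.1, -2.2]]
side caddy [262, 143, 14, 20, 208] [268.8 153.2] [0.5442 0.3819 0.028 ]
side caddy [121, 146, 15, 15, 161] [127.5 152.7] [0.1079 0.679  0.028 ]
side caddy [135, 159, 16, 17, 190] [142.6 167. ] [0.1301 0.5727 0.028 ]
side caddy [393, 291, 18, 24, 330] [401.5 302.2] [ 0.5537 -0.3572  0.028 ]
side caddy [362, 308, 19, 24, 356] [371.1 319.3] [ 0.4522 -0.3498  0.028 ]
side scoop [327, 152, 40, 36, 233] [346.8 169.7] [0.7458 0.1638 0.009 ]
side scoop [298, 167, 40, 38, 235] [317.7 185.6] [0.614  0.1572 0.009 ]
side scoop [242, 170, 22, 16, 114] [250.5 178.6] [0.4331 0.3203 0.009 ]
side scoop [301, 184, 8, 8, 33] [304.5 187.6] [0.5702 0.1751 0.009 ]
side scoop [317, 200, 14, 16, 79] [324.3 207.6] [0.5766 0.06   0.009 ]
side scoop [254, 205, 27, 11, 119] [263.3 209.1] [0.4026 0.1694 0.009 ]
side scoop [373, 250, 15, 15, 57] [380.
[... 220 characters left out ...]
] [567.7 221.5] [0.1187 0.5747 0.028 ]
scene caddy [437, 268, 22, 31, 429] [446.2 283.1] [0.5441 0.3847 0.028 ]
scene scoop [102, 146, 18, 17, 127] [109.6 152.7] [ 0.534  -0.8385  0.009 ]
scene scoop [299, 205, 21, 8, 59] [308.9 208.3] [ 0.4371 -0.061   0.009 ]
scene scoop [345, 223, 56, 50, 402] [371.2 245.1] [0.4912 0.1686 0.009 ]
scene scoop [271, 228, 24, 10, 94] [282.4 232.7] [ 0.5762 -0.0534  0.009 ]
scene scoop [616, 235, 19, 17, 170] [626.6 244.1] [0.1119 0.7204 0.009 ]
scene scoop [434, 247, 12, 13, 111] [439.5 252.7] [0.422  0.3266 0.009 ]
scene scoop [591, 251, 48, 12, 216] [619.4 255.5] [0.1766 0.7087 0.009 ]
scene scoop [353, 268, 10, 12, 45] [357.3 273.3] [0.608  0.1918 0.009 ]
```

```bash
cat >> h.py <<'E'
from scipy.spatial.transform import Rotation as Ro
def w(X):
    p=np.load('chest.npy');X=np.array(X)/1000;a=p[2]
    return np.array([p[0]+np.cos(a)*X[0]-np.sin(a)*X[1],p[1]+np.sin(a)*X[0]+np.cos(a)*X[1],X[2]])
def cyaw(): return np.degrees(np.load('chest.npy')[2])
def now():
    s=manip.state();R=Ro.from_rotvec(s['tool_rot']).as_matrix();return s['position'],np.degrees(np.arctan2(R[1,1],R[0,1])),s
def go(X,yaw,tag='',frm=None):
    p,y,s=now()
    if frm is not None:p=frm
    d=(yaw-y+90)%180-90
    print(tag,'delta',((np.array(X)-p)/.25).round(3).tolist(),'spin',round(d/360,4),'(deg %.1f)'%d,'target',np.round(X,4).tolist())
def blob(c,m,amin=20):
    n,l,st,ce=cv2.connectedComponentsWithStats(m.astype('uint8'))
    return [(st[i].tolist(),ce[i]) for i in range(1,n) if st[i,4]>=amin]
E
python3 - <<'E'
from h import *
print('lid bar',w((-125,125,105)),'drawer bar',w((-95,-105,70)))
for n in('side','scene'):
    c=cam(n);h=cv2.cvtColor(c['frame'],cv2.COLOR_RGB2HSV)
    m=(h[...,0]>20)&(h[...,0]<32)&(h[...,1]>165)&(h[...,2]>110)
    print(n,[(s,e.round(1),onz(c,*e,.105).round(4),onz(c,*e,.07).round(4)) for s,e in blob(c,m)])
p,y,s=now();print(p,y)
go(w((-125,125,0))+[0,0,.23],cyaw())
E
```

```text
lid bar [0.50243474 0.08525168 0.105     ] drawer bar [ 0.54153963 -0.14337641  0.07      ]
side []
scene [([324, 200, 23, 8, 41], array([333.7, 203.1]), array([0.5038, 0.0592, 0.105 ]), array([0.4561, 0.0318, 0.07  ]))]
[0.17311255 0.57436831 0.23104651] 73.22537958722994
 delta [1.317, -1.956, -0.004] spin -0.1971 (deg -71.0) target [0.5024, 0.0853, 0.23]
```

Call:
{"name": "send_rows", "arguments": {"plan": [{"delta_pos": [0.66, -0.98, 0.2], "spin": -0.1}, {"delta_pos": [0.66, -0.98, 0.2], "spin": -0.1}, {"delta_pos": [0.66, -0.98, 0.2], "spin": -0.1}, {"delta_pos": [0.66, -0.98, 0.2], "spin": -0.1}, {"delta_pos": [0.66, -0.98, 0.2], "spin": -0.1}, {"delta_pos": [0.66, -0.98, 0.2], "spin": -0.1}, {"delta_pos": [0.66, -0.98, 0.2], "spin": -0.1}, {"delta_pos": [0.66, -0.98, 0.2], "spin": -0.1}], "gripper": 0.65}}

```text
time: 1.15
position: [0.339, 0.3286, 0.2815]
tool_rot: [-1.401, -2.812, -0.001]
force: [-0.2, 0.9, -0.5]
gripper_width: 0.352
```

Call:
{"name": "send_rows", "arguments": {"plan": [{"delta_pos": [0.6, -0.98, 0], "spin": -0.0971}, {"delta_pos": [0.6, -0.98, 0], "spin": -0.0971}, {"delta_pos": [0.6, -0.98, 0], "spin": -0.0971}, {"delta_pos": [0.6, -0.98, 0], "spin": -0.0971}, {"delta_pos": [0.6, -0.98, 0], "spin": -0.0971}, {"delta_pos": [0.6, -0.98, 0], "spin": -0.0971}, {"delta_pos": [0.6, -0.98, 0], "spin": -0.0971}, {"delta_pos": [0.6, -0.98, 0], "spin": -0.0971}, {"delta_pos": [0.6, -0.98, 0], "spin": -0.0971}, {"delta_pos": [0.6, -0.98, 0], "spin": -0.0971}]}}

```text
time: 2.15
position: [0.4885, 0.0852, 0.2815]
tool_rot: [-2.178, -2.264, -0.001]
force: [-0.2, -0.3, -0.9]
gripper_width: 0.353
```

Run:
```python
from h import *
p,y,s=now();print(p,y,s['time'],s['gripper_width'],s['q'].round(2))
c=cam('wrist','w1.png');print(-c['R'].T@c['t'])
print('pred bar ends',proj(c,w((-125,175,105))),proj(c,w((-125,75,105))),'drawer bar',proj(c,w((-95,-55,70))),proj(c,w((-95,-155,70))))
```

```text
[0.48850624 0.08517001 0.28147234] 2.228321279272989 2.15 0.35318033043295394 [ 0.07 -0.17  1.69  0.    1.62  0.03]
[0.48574325 0.16696037 0.42334891]
pred bar ends (np.float64(325.54979638438914), np.float64(128.69821015739407)) (np.float64(324.5728126566634), np.float64(219.3110748538803)) drawer bar (np.float64(343.5389589496749), np.float64(294.7721381954747)) (np.float64(340.15164204527196), np.float64(344.0664897045673))
```

View pics/w1.png

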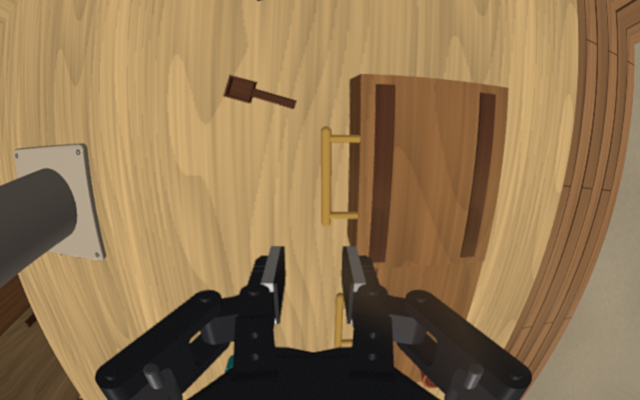

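The wrist view shows the lid bar from (326,127) to (325,224), within about 2 px of the prediction. The drawer bar is at (339,293–346). I'll refine the fit with this view.

Run:
```python
from h import *
from scipy.optimize import least_squares
c=cam('wrist');h=cv2.cvtColor(c['frame'],cv2.COLOR_RGB2HSV)
m=(h[...,0]>14)&(h[...,0]<32)&(h[...,1]>140)&(h[...,2]>90)
v=[]
for a,b in((132,218),):
    for r in range(a,b,6):
        u=np.where(m[r,315:336])[0]+315; v.append((r,u.mean(),len(u)))
print(np.array(v).round(1).tolist())
for r in range(300,340,6): print(r,(np.where(m[r,325:349])[0]+325).tolist())
P=[((326,129.5),(-125,175,105)),((325.3,221.5),(-125,75,105)),((361,74),(-90,235,110)),((507,88),(85,235,110)),((340.,295),(-95,-55,70)),((339.,344),(-95,-155,70))]
def ww(p,X):
    X=np.array(X)/1000;a=p[2];return np.array([p[0]+np.cos(a)*X[0]-np.sin(a)*X[1],p[1]+np.sin(a)*X[0]+np.cos(a)*X[1],X[2]])
f=lambda p:np.concatenate([np.array(proj(c,ww(p,X)))-uv for uv,X in P])
r=least_squares(f,np.load('chest.npy'),x_scale=[.01,.01,.05]);print(r.x,f(r.x).reshape(-1,2).round(1).tolist())
```

```text
[[132.0, 325.5, 10.0], [138.0, 328.0, 15.0], [144.0, 325.5, 10.0], [150.0, 325.5, 10.0], [156.0, 325.5, 10.0], [162.0, 325.5, 10.0], [168.0, 325.5, 10.0], [174.0, 325.5, 10.0], [180.0, 325.5, 10.0], [186.0, 325.5, 10.0], [192.0, 325.5, 10.0], [198.0, 325.5, 10.0], [204.0, 325.5, 10.0], [210.0, 325.0, 9.0], [216.0, 328.0, 15.0]]
300 [336, 337, 338, 339, 340, 341, 342, 343]
306 [336, 337, 338, 339, 340, 341, 342]
312 [336, 337, 338, 339, 340, 341, 342]
318 [336, 337, 338, 339, 340, 341]
324 [335, 336, 337, 338, 339, 340, 341]
330 [335, 336, 337, 338, 339, 340, 341]
336 [335, 336, 337, 338, 339, 340]
[ 0.63116796 -0.03696161  0.03525473] [[-1.0, 0.6], [-1.6, -1.0], [-0.2, -1.4], [1.4, 1.1], [2.4, 0.7], [-0.1, 0.7]]
```

Run:
```python
from h import *
np.save('chest.npy',[.6325,-.036,.037])
b=w((-125,125,105));print(b)
go(b+[0,0,.025],cyaw(),'above');go(b-[0,0,.016],cyaw(),'at')
```

```text
[0.50296161 0.0842905  0.105     ]
above delta [0.057, -0.002, -0.607] spin -0.0002 (deg -0.1) target [0.503, 0.0843, 0.13]
at delta [0.057, -0.002, -0.771] spin -0.0002 (deg -0.1) target [0.503, 0.0843, 0.089]
```

Call:
{"name": "send_rows", "arguments": {"plan": [{"delta_pos": [0.058, -0.002, -0.2], "spin": 0}, {"delta_pos": [0.058, -0.002, -0.4], "spin": 0}, {"delta_pos": [0.058, -0.002, -0.6], "spin": 0}, {"delta_pos": [0.058, -0.002, -0.65], "spin": 0}, {"delta_pos": [0.058, -0.002, -0.7], "spin": 0}, {"delta_pos": [0.058, -0.002, -0.77], "spin": 0}, {"delta_pos": [0.058, -0.002, -0.77], "spin": 0}, {"delta_pos": [0.058, -0.002, -0.77], "spin": 0}]}}

```text
time: 3.05
position: [0.5045, 0.0845, 0.0912]
tool_rot: [2.177, 2.263, 0.005]
force: [0.3, -0.1, -0.3]
gripper_width: 0.348
```

Call:
{"name": "send_rows", "arguments": {"plan": [{"delta_pos": [0, 0, 0], "spin": 0}, {"delta_pos": [0, 0, 0], "spin": 0}, {"delta_pos": [0, 0, 0], "spin": 0}, {"delta_pos": [0, 0, 0], "spin": 0}, {"delta_pos": [0, 0, 0], "spin": 0}], "gripper": 1, "squeeze": 40}}

```text
time: 3.55
position: [0.5023, 0.0846, 0.0929]
tool_rot: [-2.177, -2.264, 0.001]
force: [-18.7, -1.8, 16.0]
gripper_width: 0.11
```

Run:
```python
from h import *
a=cyaw();R=Ro.from_euler('z',a,degrees=True).as_matrix()
v=lambda t:R@np.array([-.21*np.cos(t)+.005*np.sin(t),0,.21*np.sin(t)+.005*np.cos(t)])
ts=np.linspace(0,1.70,19)
for t in ts[1:]: print(round(t,2),((v(t)-v(0))/.25).round(3).tolist())
print(now()[0])
```

```text
0.09 [0.006, 0.0, 0.079]
0.19 [0.019, 0.001, 0.157]
0.28 [0.039, 0.001, 0.234]
0.38 [0.067, 0.002, 0.308]
0.47 [0.101, 0.004, 0.38]
0.57 [0.142, 0.005, 0.448]
0.66 [0.189, 0.007, 0.512]
0.76 [0.242, 0.009, 0.571]
0.85 [0.3, 0.011, 0.624]
0.94 [0.364, 0.013, 0.672]
1.04 [0.431, 0.016, 0.714]
1.13 [0.502, 0.019, 0.749]
1.23 [0.576, 0.021, 0.778]
1.32 [0.652, 0.024, 0.799]
1.42 [0.73, 0.027, 0.813]
1.51 [0.809, 0.03, 0.82]
1.61 [0.889, 0.033, 0.819]
1.7 [0.967, 0.036, 0.81]
[0.50230627 0.08455531 0.09292411]
```

Call:
{"name": "send_rows", "arguments": {"plan": [{"delta_pos": [0.002, 0, 0.04], "spin": 0}, {"delta_pos": [0.006, 0, 0.079], "spin": 0}, {"delta_pos": [0.019, 0.001, 0.157], "spin": 0}, {"delta_pos": [0.039, 0.001, 0.234], "spin": 0}, {"delta_pos": [0.067, 0.002, 0.308], "spin": 0}, {"delta_pos": [0.101, 0.004, 0.38], "spin": 0}, {"delta_pos": [0.142, 0.005, 0.448], "spin": 0}, {"delta_pos": [0.142, 0.005, 0.448], "spin": 0}]}}

```text
time: 4.35
position: [0.5387, 0.0863, 0.2095]
tool_rot: [-2.177, -2.265, -0.002]
force: [-11.8, 0.1, 6.5]
gripper_width: 0.105
```

Run:
```python
from h import *
cam('scene','s2.png')
p,y,s=now();print(p,y,s['force'])
```

```text
[0.53779307 0.08627542 0.20816856] 2.2656548351012997 [-12.89839842   1.56685469   3.66448438]
```

View pics/s2.png

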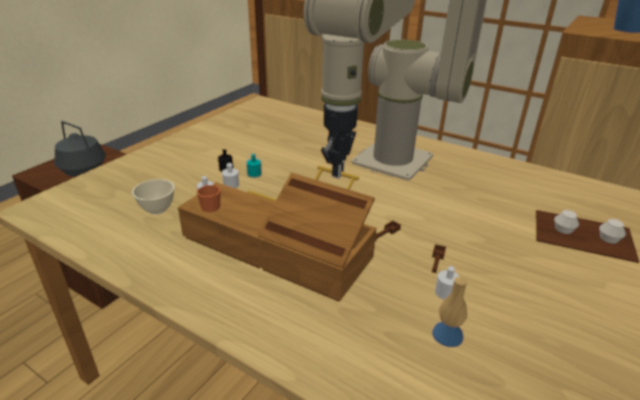

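The lid is rising with the bar (bar at about (337,174)). I'll continue the arc to the end stop.

Call:
{"name": "send_rows", "arguments": {"plan": [{"delta_pos": [0.045, 0.002, 0.055], "spin": 0}, {"delta_pos": [0.098, 0.004, 0.114], "spin": 0}, {"delta_pos": [0.156, 0.006, 0.167], "spin": 0}, {"delta_pos": [0.22, 0.008, 0.215], "spin": 0}, {"delta_pos": [0.287, 0.011, 0.257], "spin": 0}, {"delta_pos": [0.358, 0.014, 0.292], "spin": 0}, {"delta_pos": [0.432, 0.016, 0.321], "spin": 0}, {"delta_pos": [0.508, 0.019, 0.342], "spin": 0}, {"delta_pos": [0.586, 0.022, 0.356], "spin": 0}, {"delta_pos": [0.665, 0.025, 0.363], "spin": 0}, {"delta_pos": [0.745, 0.028, 0.362], "spin": 0}, {"delta_pos": [0.815, 0.031, 0.354], "spin": 0}, {"delta_pos": [0.815, 0.031, 0.354], "spin": 0}, {"delta_pos": [0.815, 0.031, 0.354], "spin": 0}]}}

```text
time: 5.8
position: [0.7431, 0.0955, 0.2998]
tool_rot: [2.175, 2.266, 0.008]
force: [1.3, 4.2, 3.5]
gripper_width: 0.106
```

Call:
{"name": "send_rows", "arguments": {"plan": [{"delta_pos": [0, 0, 0], "spin": 0}, {"delta_pos": [0, 0, 0], "spin": 0}, {"delta_pos": [0, 0, 0], "spin": 0}, {"delta_pos": [0, 0, 0.1], "spin": 0}, {"delta_pos": [0, 0, 0.25], "spin": 0}, {"delta_pos": [-0.1, 0, 0.3], "spin": 0.05}, {"delta_pos": [-0.3, 0, 0.3], "spin": 0.1}, {"delta_pos": [-0.5, 0, 0.3], "spin": 0.2}, {"delta_pos": [-0.6, 0, 0.3], "spin": 0.25}, {"delta_pos": [-0.6, 0, 0.3], "spin": 0.25}, {"delta_pos": [-0.6, 0, 0.3], "spin": 0.25}, {"delta_pos": [-0.6, 0, 0.3], "spin": 0.25}, {"delta_pos": [-0.6, 0, 0.3], "spin": 0.25}, {"delta_pos": [-0.6, 0, 0.3], "spin": 0.25}, {"delta_pos": [-0.6, 0, 0.3], "spin": 0.25}, {"delta_pos": [-0.6, 0, 0.3], "spin": 0.25}], "gripper": 0.65}}

```text
time: 7.4
position: [0.593, 0.0952, 0.3749]
tool_rot: [0.073, -3.138, -0.006]
force: [0.2, -1.1, 0.0]
gripper_width: 0.357
```

Run:
```python
from h import *
p,y,s=now();print(p,y,s['q'].round(2),s['gripper_width'],s['force'])
c=cam('wrist','w3.png')
print('peg pred',proj(c,w((8,70,86))),'peg tip',proj(c,w((-7,70,86))),'ball',proj(c,w((32,70,86))),'pivot',proj(c,w((32,205,86))))
go(w((6,70,0))+[0,0,.16],cyaw()+90);go(w((6,70,72)),cyaw()+90)
```

```text
[0.59300464 0.09522227 0.37491341] 92.64762870639504 [ 0.07  0.12  1.24  0.    1.78 -1.54] 0.35650250575532333 [ 0.18311851 -1.06390454  0.04195334]
peg pred (np.float64(269.795273128389), np.float64(184.66238145929853)) peg tip (np.float64(269.49136252793045), np.float64(174.68211310485705)) ball (np.float64(270.3289714579888), np.float64(200.24759647151606)) pivot (np.float64(361.35173096696997), np.float64(200.98978661302112))
 delta [0.172, -0.244, -0.86] spin -0.0018 (deg -0.7) target [0.6359, 0.0342, 0.16]
 delta [0.172, -0.244, -1.212] spin -0.0018 (deg -0.7) target [0.6359, 0.0342, 0.072]
```

View pics/w3.png

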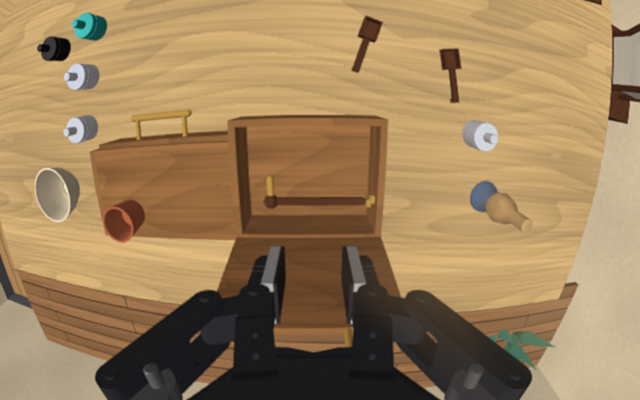

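The wrist view shows the lid leaning back, the ball at (270,202) and the peg at (269,177–197), matching the prediction. Next I pinch the peg.

Call:
{"name": "send_rows", "arguments": {"plan": [{"delta_pos": [0.172, -0.244, -0.2], "spin": 0}, {"delta_pos": [0.172, -0.244, -0.4], "spin": -0.002}, {"delta_pos": [0.172, -0.244, -0.6], "spin": -0.002}, {"delta_pos": [0.172, -0.244, -0.8], "spin": -0.002}, {"delta_pos": [0.172, -0.244, -0.86], "spin": -0.002}, {"delta_pos": [0.172, -0.244, -0.86], "spin": -0.002}]}}

```text
time: 8.05
position: [0.6309, 0.0338, 0.1516]
tool_rot: [0.053, -3.125, -0.007]
force: [-0.2, -0.1, -1.4]
gripper_width: 0.348
```

Run:
```python
from h import *
go(w((6,70,71)),cyaw()+90)
R=Ro.from_euler('z',cyaw(),degrees=True).as_matrix()
v=lambda t:R@np.array([0,-.135*np.cos(t),.135*np.sin(t)])
for t in np.linspace(0,1.68,13)[1:]: print(round(t,2),((v(t)-v(0))/.25).round(3).tolist())
```

```text
delta [0.02, 0.001, -0.322] spin 0.0005 (deg 0.2) target [0.6359, 0.0342, 0.071]
0.14 [-0.0, 0.005, 0.075]
0.28 [-0.001, 0.021, 0.149]
0.42 [-0.002, 0.047, 0.22]
0.56 [-0.003, 0.082, 0.287]
0.7 [-0.005, 0.127, 0.348]
0.84 [-0.007, 0.179, 0.402]
0.98 [-0.009, 0.239, 0.448]
1.12 [-0.011, 0.305, 0.486]
1.26 [-0.014, 0.375, 0.514]
1.4 [-0.017, 0.448, 0.532]
1.54 [-0.019, 0.523, 0.54]
1.68 [-0.022, 0.598, 0.537]
```

Call:
{"name": "send_rows", "arguments": {"plan": [{"delta_pos": [0.02, 0.001, -0.05], "spin": 0}, {"delta_pos": [0.02, 0.001, -0.15], "spin": 0}, {"delta_pos": [0.02, 0.001, -0.25], "spin": 0}, {"delta_pos": [0.02, 0.001, -0.32], "spin": 0}, {"delta_pos": [0.02, 0.001, -0.32], "spin": 0}, {"delta_pos": [0.02, 0.001, -0.32], "spin": 0}]}}

```text
time: 8.65
position: [0.6368, 0.0341, 0.0731]
tool_rot: [0.052, -3.126, -0.007]
force: [-0.0, 0.1, 1.0]
gripper_width: 0.351
```

Call:
{"name": "send_rows", "arguments": {"plan": [{"delta_pos": [0, 0, 0], "spin": 0}, {"delta_pos": [0, 0, 0], "spin": 0}, {"delta_pos": [0, 0, 0], "spin": 0}, {"delta_pos": [0, 0, 0], "spin": 0}, {"delta_pos": [0, 0, 0], "spin": 0}], "gripper": 1, "squeeze": 30}}

```text
time: 9.15
position: [0.6384, 0.0355, 0.0755]
tool_rot: [0.053, -3.13, -0.009]
force: [-0.4, 5.2, 3.2]
gripper_width: 0.095
```

Call:
{"name": "send_rows", "arguments": {"plan": [{"delta_pos": [-0.0, 0.005, 0.075], "spin": 0}, {"delta_pos": [-0.001, 0.021, 0.149], "spin": 0}, {"delta_pos": [-0.002, 0.047, 0.22], "spin": 0}, {"delta_pos": [-0.003, 0.082, 0.287], "spin": 0}, {"delta_pos": [-0.005, 0.127, 0.348], "spin": 0}, {"delta_pos": [-0.007, 0.179, 0.402], "spin": 0}, {"delta_pos": [-0.009, 0.239, 0.448], "spin": 0}, {"delta_pos": [-0.011, 0.305, 0.486], "spin": 0}, {"delta_pos": [-0.014, 0.375, 0.514], "spin": 0}, {"delta_pos": [-0.017, 0.448, 0.532], "spin": 0}, {"delta_pos": [-0.019, 0.523, 0.54], "spin": 0}, {"delta_pos": [-0.022, 0.598, 0.537], "spin": 0}, {"delta_pos": [-0.022, 0.6, 0.537], "spin": 0}, {"delta_pos": [-0.022, 0.6, 0.537], "spin": 0}, {"delta_pos": [-0.022, 0.6, 0.537], "spin": 0}]}}

```text
time: 10.65
position: [0.6324, 0.1854, 0.2107]
tool_rot: [0.054, -3.129, -0.008]
force: [-5.8, -4.1, 2.7]
gripper_width: 0.1
```

Call:
{"name": "send_rows", "arguments": {"plan": [{"delta_pos": [0, 0, 0], "spin": 0}, {"delta_pos": [0, 0, 0], "spin": 0}, {"delta_pos": [0, 0, 0], "spin": 0}, {"delta_pos": [0, 0, 0], "spin": 0}, {"delta_pos": [0, 0, 0.08], "spin": 0}, {"delta_pos": [0, 0, 0.2], "spin": 0}, {"delta_pos": [-0.2, -0.1, 0.3], "spin": 0}, {"delta_pos": [-0.4, -0.3, 0.45], "spin": 0}, {"delta_pos": [-0.4, -0.4, 0.6], "spin": 0}, {"delta_pos": [-0.4, -0.4, 0.6], "spin": 0}, {"delta_pos": [-0.4, -0.4, 0.6], "spin": 0}], "gripper": 0.65}}

```text
time: 11.75
position: [0.533, 0.0836, 0.366]
tool_rot: [0.05, -3.138, -0.007]
force: [1.0, 0.6, -0.2]
gripper_width: 0.349
```

Run:
```python
from h import *
p,y,s=now();print(p,y,s['time'],s['force'])
cam('scene','s4.png')
c=cam('wrist','w4.png')
print('up ball',proj(c,w((32,220,220))),'peg tip',proj(c,w((-7,220,220))),'level ball',proj(c,w((32,70,86))))
im=np.hstack([cv2.imread('pics/s4.png')[100:320,150:480],cv2.imread('pics/w4.png')[60:280,150:480]])
cv2.imwrite('pics/m4.png',im)
```

```text
[0.53304217 0.08358972 0.36601352] 91.8263324516965 11.75 [ 1.02445646  0.62075963 -0.2177655 ]
up ball (np.float64(396.82632379570373), np.float64(291.21911980810967)) peg tip (np.float64(401.1051746422223), np.float64(262.31439669270594)) level ball (np.float64(277.3480608744422), np.float64(241.58816501090308))
```

View pics/m4.png

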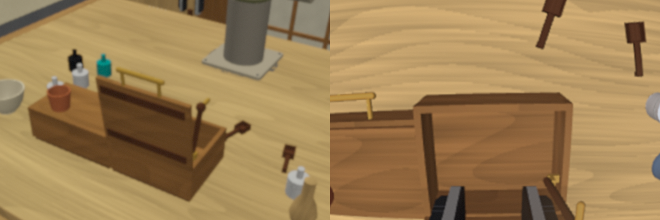

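Scene view (left): the stay is upright with its ball at about (200,105), and the lid is still leaning back. Next I grip the lid bar again.

Call:
{"name": "send_rows", "arguments": {"plan": [{"delta_pos": [0, 0.0, 0.04], "spin": -0.1}, {"delta_pos": [0.1, 0.0, 0.04], "spin": -0.2}, {"delta_pos": [0.3, 0.04, 0.04], "spin": -0.2493}, {"delta_pos": [0.5, 0.047, 0.04], "spin": -0.2493}, {"delta_pos": [0.7, 0.047, 0.04], "spin": -0.2493}, {"delta_pos": [0.84, 0.047, 0.04], "spin": -0.2493}, {"delta_pos": [0.84, 0.047, 0.04], "spin": -0.2493}, {"delta_pos": [0.84, 0.047, 0.04], "spin": -0.2493}, {"delta_pos": [0.84, 0.047, 0.04], "spin": -0.2493}, {"delta_pos": [0.84, 0.047, 0.04], "spin": -0.2493}, {"delta_pos": [0.84, 0.047, 0.04], "spin": -0.2493}, {"delta_pos": [0.84, 0.047, 0.04], "spin": -0.2493}, {"delta_pos": [0.84, 0.047, 0.0], "spin": -0.2493}]}}

```text
time: 13.15
position: [0.7432, 0.098, 0.361]
tool_rot: [-2.174, -2.264, -0.018]
force: [0.5, -0.4, 0.6]
gripper_width: 0.347
```

Run:
```python
from h import *
p,y,s=now();print(p,y)
go([.744,.0955,.298],cyaw())
b=w((117,125,307));print(b)
R=Ro.from_euler('z',cyaw(),degrees=True).as_matrix()
v=lambda t:R@np.array([-.21*np.cos(t)+.005*np.sin(t),0,.21*np.sin(t)+.005*np.cos(t)])
for t in np.linspace(1.7,1.23,9): print(round(t,2),((v(t)-v(1.7))/.25).round(3).tolist())
```

```text
[0.74319709 0.09799655 0.36099114] 2.3382367227014016
 delta [0.003, -0.01, -0.252] spin -0.0006 (deg -0.2) target [0.744, 0.0955, 0.298]
[0.74479598 0.09324246 0.307     ]
1.7 [0.0, 0.0, 0.0]
1.64 [-0.049, -0.002, 0.006]
1.58 [-0.098, -0.004, 0.009]
1.52 [-0.147, -0.005, 0.01]
1.46 [-0.197, -0.007, 0.007]
1.41 [-0.246, -0.009, 0.002]
1.35 [-0.294, -0.011, -0.007]
1.29 [-0.342, -0.013, -0.018]
1.23 [-0.39, -0.014, -0.032]
```

Call:
{"name": "send_rows", "arguments": {"plan": [{"delta_pos": [0.005, -0.01, -0.1], "spin": 0}, {"delta_pos": [0.005, -0.01, -0.2], "spin": 0}, {"delta_pos": [0.005, -0.01, -0.265], "spin": 0}, {"delta_pos": [0.005, -0.01, -0.265], "spin": 0}, {"delta_pos": [0.005, -0.01, -0.265], "spin": 0}]}}

```text
time: 13.65
position: [0.7441, 0.0957, 0.2937]
tool_rot: [-2.171, -2.265, -0.016]
force: [0.0, 0.0, 0.2]
gripper_width: 0.346
```

Call:
{"name": "send_rows", "arguments": {"plan": [{"delta_pos": [0, 0, 0], "spin": 0}, {"delta_pos": [0, 0, 0], "spin": 0}, {"delta_pos": [0, 0, 0], "spin": 0}, {"delta_pos": [0, 0, 0], "spin": 0}, {"delta_pos": [0, 0, 0], "spin": 0}], "gripper": 1, "squeeze": 40}}

```text
time: 14.15
position: [0.744, 0.0959, 0.2955]
tool_rot: [-2.171, -2.266, -0.017]
force: [-5.1, -0.8, 5.1]
gripper_width: 0.109
```

Call:
{"name": "send_rows", "arguments": {"plan": [{"delta_pos": [-0.025, -0.001, 0.003], "spin": 0}, {"delta_pos": [-0.049, -0.002, 0.006], "spin": 0}, {"delta_pos": [-0.098, -0.004, 0.009], "spin": 0}, {"delta_pos": [-0.147, -0.005, 0.01], "spin": 0}, {"delta_pos": [-0.197, -0.007, 0.007], "spin": 0}, {"delta_pos": [-0.246, -0.009, 0.002], "spin": 0}, {"delta_pos": [-0.294, -0.011, -0.007], "spin": 0}, {"delta_pos": [-0.32, -0.012, -0.012], "spin": 0}, {"delta_pos": [-0.342, -0.013, -0.018], "spin": 0}, {"delta_pos": [-0.36, -0.013, -0.022], "spin": 0}, {"delta_pos": [-0.36, -0.013, -0.022], "spin": 0}]}}

```text
time: 15.25
position: [0.6541, 0.0917, 0.291]
tool_rot: [-2.174, -2.266, -0.018]
force: [0.1, -6.8, 5.4]
gripper_width: 0.107
```

Call:
{"name": "send_rows", "arguments": {"plan": [{"delta_pos": [-0.01, 0, -0.003], "spin": 0}, {"delta_pos": [-0.018, 0, -0.006], "spin": 0}, {"delta_pos": [-0.018, 0, -0.006], "spin": 0}, {"delta_pos": [-0.018, 0, -0.006], "spin": 0}]}}

```text
time: 15.65
position: [0.6496, 0.0915, 0.2899]
tool_rot: [-2.174, -2.267, -0.018]
force: [-0.8, -4.1, 5.7]
gripper_width: 0.113
```

Run:
```python
from h import *
p,y,s=now();print(p,y,s['force'])
cam('scene','s5.png');cam('side','d5.png')
im=np.hstack([cv2.imread('pics/s5.png')[80:320,170:490],cv2.imread('pics/d5.png')[80:320,190:510]])
cv2.imwrite('pics/m5.png',im)
```

```text
[0.64956462 0.09148682 0.28992929] 2.388260284959475 [-0.78282489 -4.1259065   5.70604869]
```

View pics/m5.png

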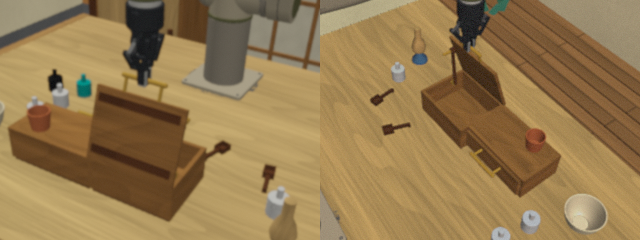

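The lid is at or near the stay, which stands upright at (455,65) in the right half. I'll release it and check with the side camera.

Call:
{"name": "send_rows", "arguments": {"plan": [{"delta_pos": [0, 0, 0], "spin": 0}, {"delta_pos": [0, 0, 0], "spin": 0}, {"delta_pos": [0, 0, 0], "spin": 0}, {"delta_pos": [0, 0, 0], "spin": 0}, {"delta_pos": [0, 0, 0.08], "spin": 0}, {"delta_pos": [0, 0, 0.2], "spin": 0}, {"delta_pos": [-0.2, 0, 0.25], "spin": 0}, {"delta_pos": [-0.4, -0.2, 0.25], "spin": 0}, {"delta_pos": [-0.46, -0.4, 0.2], "spin": 0}, {"delta_pos": [-0.46, -0.6, 0], "spin": 0}, {"delta_pos": [-0.46, -0.8, -0.2], "spin": 0}, {"delta_pos": [-0.46, -0.92, -0.3], "spin": 0}, {"delta_pos": [-0.46, -0.92, -0.3], "spin": 0}, {"delta_pos": [-0.46, -0.92, -0.3], "spin": 0}], "gripper": 0.65}}

```text
time: 17.15
position: [0.5311, -0.1414, 0.2089]
tool_rot: [-2.174, -2.257, -0.01]
force: [-0.8, 0.1, -0.1]
gripper_width: 0.351
```

Run:
```python
from h import *
p,y,s=now();print(p,y,s['force'],s['time'])
c=cam('side','d6.png');k=cam('wrist','w6.png')
for t in (1.0,1.24,1.57): 
    b=[85-210*np.cos(t)+5*np.sin(t),0,100+210*np.sin(t)+5*np.cos(t)]
    print(t,[np.round(proj(c,w((b[0],y,b[2]))),1).tolist() for y in(175,75)])
print('drawer bar in wrist',proj(k,w((-95,-55,70))),proj(k,w((-95,-155,70))))
go(w((-95,-105,56)),cyaw())
A=cv2.resize(c['frame'][110:300,260:440,::-1],None,fx=2,fy=2,interpolation=cv2.INTER_CUBIC)
B=k['frame'][:380,160:480,::-1]
cv2.imwrite('pics/m6.png',np.hstack([A,B]))
```

```text
[ 0.53113117 -0.14142948  0.20885913] 2.1568842761563287 [-0.82996915  0.0525498  -0.06757115] 17.15
1.0 [[316.8, 129.4], [337.0, 147.6]]
1.24 [[329.1, 118.1], [349.9, 135.7]]
1.57 [[347.2, 107.2], [368.5, 124.1]]
drawer bar in wrist (np.float64(321.3294563863873), np.float64(138.79039782003656)) (np.float64(320.35864263411037), np.float64(238.07375213883367))
 delta [0.03, -0.022, -0.631] spin -0.0004 (deg -0.2) target [0.5414, -0.1444, 0.056]
```

View pics/m6.png

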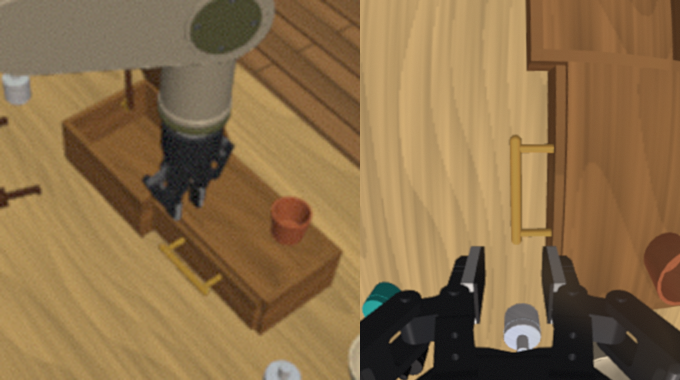

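Wrist view: drawer bar at u≈316, v 135–243, so it lies about 4 mm nearer than predicted. I'll grip it and pull.

Call:
{"name": "send_rows", "arguments": {"plan": [{"delta_pos": [0.028, -0.012, -0.2], "spin": 0}, {"delta_pos": [0.028, -0.012, -0.4], "spin": 0}, {"delta_pos": [0.028, -0.012, -0.5], "spin": 0}, {"delta_pos": [0.028, -0.012, -0.6], "spin": 0}, {"delta_pos": [0.028, -0.012, -0.6], "spin": 0}, {"delta_pos": [0.028, -0.012, -0.6], "spin": 0}]}}

```text
time: 17.85
position: [0.5419, -0.1412, 0.0653]
tool_rot: [-2.174, -2.265, -0.018]
force: [0.4, 0.1, 1.1]
gripper_width: 0.349
```

Call:
{"name": "send_rows", "arguments": {"plan": [{"delta_pos": [0, 0, 0], "spin": 0}, {"delta_pos": [0, 0, 0], "spin": 0}, {"delta_pos": [0, 0, 0], "spin": 0}, {"delta_pos": [0, 0, 0], "spin": 0}, {"delta_pos": [0, 0, 0], "spin": 0}], "gripper": 1}}

```text
time: 18.35
position: [0.5434, -0.1413, 0.0682]
tool_rot: [2.175, 2.266, 0.021]
force: [-3.8, 2.3, 6.6]
gripper_width: 0.105
```

Call:
{"name": "send_rows", "arguments": {"plan": [{"delta_pos": [-0.05, -0.002, 0], "spin": 0}, {"delta_pos": [-0.12, -0.004, 0], "spin": 0}, {"delta_pos": [-0.2, -0.007, 0], "spin": 0}, {"delta_pos": [-0.28, -0.01, 0], "spin": 0}, {"delta_pos": [-0.36, -0.013, 0], "spin": 0}, {"delta_pos": [-0.42, -0.016, 0], "spin": 0}, {"delta_pos": [-0.46, -0.017, 0], "spin": 0}, {"delta_pos": [-0.475, -0.018, 0], "spin": 0}, {"delta_pos": [-0.475, -0.018, 0], "spin": 0}, {"delta_pos": [-0.475, -0.018, 0], "spin": 0}]}}

```text
time: 19.35
position: [0.4282, -0.1469, 0.0688]
tool_rot: [2.169, 2.259, 0.027]
force: [22.4, -7.2, -32.2]
gripper_width: 0.099
```

Call:
{"name": "send_rows", "arguments": {"plan": [{"delta_pos": [0, 0, 0], "spin": 0}, {"delta_pos": [0, 0, 0], "spin": 0}, {"delta_pos": [0, 0, 0], "spin": 0}, {"delta_pos": [0, 0, 0.1], "spin": 0}, {"delta_pos": [0, 0, 0.3], "spin": 0}, {"delta_pos": [0, 0.15, 0.5], "spin": 0}, {"delta_pos": [0, 0.35, 0.6], "spin": 0}, {"delta_pos": [0, 0.55, 0.6], "spin": 0}, {"delta_pos": [0, 0.75, 0.6], "spin": 0}, {"delta_pos": [0, 0.9, 0.6], "spin": 0}, {"delta_pos": [0, 0.9, 0.6], "spin": 0}, {"delta_pos": [0, 0.9, 0.6], "spin": 0}], "gripper": 0.65}}

```text
time: 20.55
position: [0.428, 0.0794, 0.2194]
tool_rot: [2.165, 2.263, 0.028]
force: [-0.0, -0.2, -0.4]
gripper_width: 0.352
```

Run:
```python
from h import *
p,y,s=now();print(p,y,s['force'],s['time'])
k=cam('wrist','w7.png');c=cam('side','d7.png')
print(proj(k,w((-210,-55,70))),proj(k,w((-210,-155,70))))
h=cv2.cvtColor(k['frame'],cv2.COLOR_RGB2HSV)
m=(h[...,2]<95)&(h[...,1]>80)&(h[...,0]<20)
for st,e in blob(k,m,150): print(st,e.round(1),onz(k,*e,.01).round(4))
A=c['frame'][110:330,230:450,::-1]
cv2.imwrite('pics/m7.png',np.hstack([cv2.resize(A,(400,400),interpolation=cv2.INTER_CUBIC),k['frame'][:,100:500,::-1]]))
```

```text
[0.42800409 0.07939834 0.2193586 ] 2.5514682735266216 [-0.04204688 -0.23822043 -0.41071577] 20.55
(np.float64(300.6125299214449), np.float64(323.74567683519814)) (np.float64(301.69618663574647), np.float64(374.0314965030195))
[259, 67, 84, 41, 1258] [291.5  87.2] [0.405 0.173 0.01 ]
[395, 73, 39, 213, 4959] [414.7 166.7] [0.5561 0.0889 0.01  ]
[424, 97, 216, 277, 28415] [570.  218.2] [0.8643 0.0254 0.01  ]
[329, 247, 24, 80, 790] [340.  280.3] [ 0.4765 -0.0718  0.01  ]
[354, 256, 179, 132, 3617] [421.1 311.9] [ 0.608  -0.1326  0.01  ]
[0, 298, 63, 102, 3643] [ 21.8 361.9] [-0.3661 -0.4742  0.01  ]
[624, 310, 16, 29, 201] [632.5 322.2] [ 1.4117 -0.3108  0.01  ]
[393, 361, 53, 39, 164] [418.8 378.7] [ 0.648  -0.3029  0.01  ]
```

View pics/m7.png

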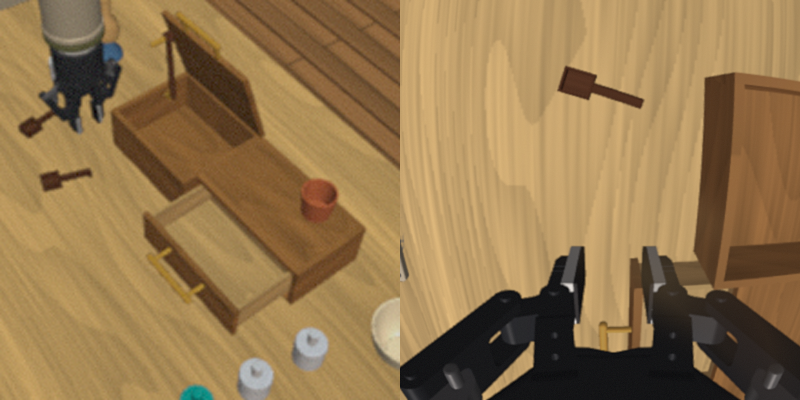

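The side view shows the lid propped on the stay and the drawer out. Scoop A is in the wrist view at (291,87), clear of everything else. Measuring it.

```bash
cat >> h.py <<'E'
def scoops(k,near,R=.07,z=.011):
    h=cv2.cvtColor(k['frame'],cv2.COLOR_RGB2HSV)
    m=((h[...,2]<105)&(h[...,1]>80)&(h[...,0]<20)).astype('uint8')
    m=cv2.morphologyEx(m,cv2.MORPH_OPEN,np.ones((3,3)) if k['n']=='wrist' else np.ones((1,1)))
    n,l,st,ce=cv2.connectedComponentsWithStats(m)
    for i in range(1,n):
        if st[i,4]<40:continue
        if np.hypot(*(onz(k,*ce[i],z)[:2]-near))>R: continue
        v,u=np.where(l==i);P=np.array([onz(k,a,b,z)[:2] for a,b in zip(u,v)])
        q=P.mean(0);e=np.linalg.svd(P-q,full_matrices=False)[2][0]
        t=(P-q)@e
        if t.max()>-t.min(): e=-e;t=-t   # handle end is the far one: make e point to the cup
        t=-t if False else t
        lo,hi=np.percentile(t,[.5,99.5]);s=(P-q)@np.array([-e[1],e[0]])
        hd=P[(t<lo+.4*(hi-lo))];eh=np.linalg.svd(hd-hd.mean(0),full_matrices=False)[2][0];eh*=np.sign(eh@e)
        tip=hd.mean(0)+eh*((hd-hd.mean(0))@eh).min()
        c=tip+eh*.043
        print('scoop px',st[i].tolist(),'ctr',c.round(4),'tip',tip.round(4),'len %.3f'%(hi-lo),'axis deg %.1f hd %.1f'%(np.degrees(np.arctan2(e[1],e[0])),np.degrees(np.arctan2(eh[1],eh[0]))))
E
python3 - <<'E'
from h import *
k=cam('wrist');scoops(k,[.405,.173]);scoops(k,[.43,.32]);scoops(cam('side'),[.41,.17]);scoops(cam('scene'),[.43,.32],z=.009)
E
```

```text
scoop px [258, 65, 84, 40, 1295] ctr [0.42   0.1689] tip [0.4614 0.1571] len 0.093 axis deg 164.0 hd 164.1
scoop px [252, 203, 28, 12, 151] ctr [0.4164 0.1716] tip [0.4567 0.1568] len 0.089 axis deg 164.3 hd 159.9
scoop px [433, 245, 12, 27, 174] ctr [0.4561 0.3312] tip [0.4981 0.3403] len 0.107 axis deg -167.4 hd -167.8
```

Call:
{"name": "send_rows", "arguments": {"plan": [{"delta_pos": [-0.02, 0.2, -0.1], "spin": 0.1}, {"delta_pos": [-0.02, 0.354, -0.3], "spin": 0.199}, {"delta_pos": [-0.02, 0.354, -0.5], "spin": 0.199}, {"delta_pos": [-0.02, 0.354, -0.6], "spin": 0.199}, {"delta_pos": [-0.02, 0.354, -0.6], "spin": 0.199}, {"delta_pos": [-0.02, 0.354, -0.6], "spin": 0.199}, {"delta_pos": [-0.02, 0.354, -0.6], "spin": 0.199}, {"delta_pos": [-0.02, 0.354, -0.6], "spin": 0.199}, {"delta_pos": [-0.02, 0.354, -0.6], "spin": 0.199}, {"delta_pos": [-0.02, 0.354, -0.6], "spin": 0.199}]}}

```text
time: 21.8
position: [0.4237, 0.164, 0.0687]
tool_rot: [-0.444, -3.107, -0.03]
force: [0.6, -0.4, -0.1]
gripper_width: 0.349
```

Run:
```python
from h import *
k=cam('wrist');scoops(k,[.405,.173]);scoops(k,[.43,.32])
go([.423,.168,.005],74)
```

```text
scoop px [295, 136, 47, 131, 3804] ctr [0.4208 0.1689] tip [0.4621 0.157 ] len 0.095 axis deg 164.3 hd 163.9
scoop px [361, 256, 12, 10, 97] ctr [0.4747 0.1538] tip [0.4713 0.1967] len 0.012 axis deg -149.3 hd -85.4
scoop px [482, 126, 50, 110, 2878] ctr [0.453  0.3276] tip [0.4951 0.3365] len 0.097 axis deg -167.1 hd -168.1
 delta [-0.003, 0.015, -0.255] spin 0.001 (deg 0.4) target [0.423, 0.168, 0.005]
```

Call:
{"name": "send_rows", "arguments": {"plan": [{"delta_pos": [0, 0.017, -0.1], "spin": 0.001}, {"delta_pos": [0, 0.017, -0.2], "spin": 0.001}, {"delta_pos": [0, 0.017, -0.26], "spin": 0.001}, {"delta_pos": [0, 0.017, -0.26], "spin": 0.001}, {"delta_pos": [0, 0.017, -0.26], "spin": 0.001}, {"delta_pos": [0, 0.017, -0.26], "spin": 0.001}]}}

```text
time: 22.45
position: [0.4247, 0.1685, 0.0049]
tool_rot: [-0.439, -3.11, -0.031]
force: [0.2, -0.1, 0.3]
gripper_width: 0.352
```

Call:
{"name": "send_rows", "arguments": {"plan": [{"delta_pos": [0, 0, 0], "spin": 0}, {"delta_pos": [0, 0, 0], "spin": 0}, {"delta_pos": [0, 0, 0], "spin": 0}, {"delta_pos": [0, 0, 0], "spin": 0}, {"delta_pos": [0, 0, 0], "spin": 0}], "gripper": 1, "squeeze": 50}}

```text
time: 22.95
position: [0.426, 0.1687, 0.0064]
tool_rot: [0.439, 3.109, 0.032]
force: [-1.1, -1.5, 7.1]
gripper_width: 0.116
```

Call:
{"name": "send_rows", "arguments": {"plan": [{"delta_pos": [0, 0, 0.1], "spin": 0}, {"delta_pos": [0, 0, 0.25], "spin": 0}, {"delta_pos": [0, 0, 0.4], "spin": 0}, {"delta_pos": [0, 0, 0.55], "spin": 0}, {"delta_pos": [0, 0, 0.55], "spin": 0}, {"delta_pos": [0, 0, 0.55], "spin": 0}]}}

```text
time: 23.55
position: [0.427, 0.169, 0.1454]
tool_rot: [0.438, 3.106, 0.034]
force: [-0.6, -0.5, 0.2]
gripper_width: 0.122
```

Run:
```python
from h import *
p,y,s=now();print(p,y,s['gripper_width'],s['time'])
k=cam('wrist');scoops(k,[.42,.168],z=p[2]+.01);scoops(k,[.453,.3276])
# drawer: floor centre x=-100 at the stop
go(w((-112,-45,33)),cyaw(),'slotA');go(w((-112,-165,33)),cyaw(),'slotB')
```

```text
[0.42704606 0.16901279 0.14541407] 73.93377297135487 0.1215225587793714 23.55
scoop px [279, 150, 68, 200, 8273] ctr [0.4411 0.1642] tip [0.4819 0.1507] len 0.113 axis deg 163.7 hd 161.7
scoop px [340, 255, 12, 10, 71] ctr [0.4345 0.1449] tip [0.4275 0.1873] len 0.006 axis deg -150.0 hd -80.7
scoop px [438, 115, 46, 89, 1822] ctr [0.4522 0.3282] tip [0.4945 0.3363] len 0.095 axis deg -167.8 hd -169.1
slotA delta [0.385, -1.015, -0.443] spin -0.1995 (deg -71.8) target [0.5222, -0.0851, 0.033]
slotB delta [0.403, -1.495, -0.443] spin -0.1995 (deg -71.8) target [0.5267, -0.205, 0.033]
```

Run:
```python
from h import *
go(w((-122,-65,37)),cyaw(),'slotA');go(w((-104,-147,37)),cyaw(),'slotB')
```

```text
slotA delta [0.348, -1.097, -0.427] spin -0.1995 (deg -71.8) target [0.513, -0.1055, 0.037]
slotB delta [0.432, -1.422, -0.427] spin -0.1995 (deg -71.8) target [0.534, -0.1867, 0.037]
```

Call:
{"name": "send_rows", "arguments": {"plan": [{"delta_pos": [0, -0.15, 0], "spin": -0.03}, {"delta_pos": [0.05, -0.3, 0], "spin": -0.06}, {"delta_pos": [0.1, -0.45, 0], "spin": -0.09}, {"delta_pos": [0.15, -0.6, 0], "spin": -0.12}, {"delta_pos": [0.2, -0.75, 0], "spin": -0.15}, {"delta_pos": [0.25, -0.9, 0], "spin": -0.18}, {"delta_pos": [0.3, -0.97, 0], "spin": -0.1995}, {"delta_pos": [0.348, -0.97, 0], "spin": -0.1995}, {"delta_pos": [0.348, -0.97, 0], "spin": -0.1995}, {"delta_pos": [0.348, -0.97, 0], "spin": -0.1995}, {"delta_pos": [0.348, -0.97, 0], "spin": -0.1995}]}}

```text
time: 24.7
position: [0.5119, -0.0735, 0.1423]
tool_rot: [2.17, 2.256, 0.022]
force: [-1.1, 0.2, -0.7]
gripper_width: 0.119
```

Run:
```python
from h import *
p,y,s=now();print(p,y,s['gripper_width'],s['time'],s['force'])
go(w((-122,-65,37)),cyaw(),'slotA')
k=cam('wrist','w8.png');print([np.round(proj(k,w(X)),0).tolist() for X in((-161,2,79),(-161,-212,79),(-210,-55,70))])
```

```text
[ 0.51189457 -0.07348378  0.1422597 ] 2.2286956262197855 0.11948473448666677 24.7 [-1.07015665  0.17082123 -0.66022717]
slotA delta [0.004, -0.128, -0.421] spin -0.0003 (deg -0.1) target [0.513, -0.1055, 0.037]
[[253.0, 167.0], [272.0, 377.0], [200.0, 236.0]]
```

View pics/w8.png

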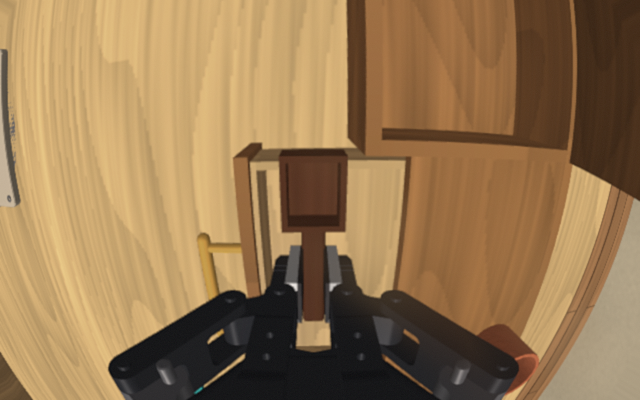

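Scoop A hangs straight in the jaws, cup to +y, over the drawer; the drawer's inner front-left corner is at (253,160), as predicted. Lowering it.

Call:
{"name": "send_rows", "arguments": {"plan": [{"delta_pos": [0.004, -0.1, 0], "spin": 0}, {"delta_pos": [0.004, -0.13, -0.1], "spin": 0}, {"delta_pos": [0.004, -0.13, -0.25], "spin": 0}, {"delta_pos": [0.004, -0.13, -0.36], "spin": 0}, {"delta_pos": [0.004, -0.13, -0.415], "spin": 0}, {"delta_pos": [0.004, -0.13, -0.415], "spin": 0}, {"delta_pos": [0.004, -0.13, -0.415], "spin": 0}]}}

```text
time: 25.45
position: [0.5133, -0.1059, 0.0392]
tool_rot: [2.168, 2.256, 0.023]
force: [-0.0, 0.5, -1.1]
gripper_width: 0.119
```

Call:
{"name": "send_rows", "arguments": {"plan": [{"delta_pos": [0, 0, 0], "spin": 0}, {"delta_pos": [0, 0, 0], "spin": 0}, {"delta_pos": [0, 0, 0], "spin": 0}, {"delta_pos": [0, 0, 0], "spin": 0}, {"delta_pos": [0, 0, 0.1], "spin": 0}, {"delta_pos": [0, 0, 0.3], "spin": 0}, {"delta_pos": [0, 0, 0.5], "spin": 0}, {"delta_pos": [-0.05, 0.15, 0.5], "spin": 0.03}, {"delta_pos": [-0.1, 0.35, 0.5], "spin": 0.06}, {"delta_pos": [-0.15, 0.55, 0.5], "spin": 0.1}, {"delta_pos": [-0.2, 0.75, 0.45], "spin": 0.13}, {"delta_pos": [-0.21, 0.95, 0.4], "spin": 0.16}, {"delta_pos": [-0.21, 1.0, 0.4], "spin": 0.19}, {"delta_pos": [-0.21, 1.0, 0.4], "spin": 0.22}, {"delta_pos": [-0.21, 1.0, 0.4], "spin": 0.24}, {"delta_pos": [-0.21, 1.0, 0.4], "spin": 0.277}, {"delta_pos": [-0.21, 1.0, 0.4], "spin": 0.277}, {"delta_pos": [-0.21, 1.0, 0.4], "spin": 0.277}], "gripper": 0.65}}

```text
time: 27.25
position: [0.4608, 0.1442, 0.1393]
tool_rot: [0.197, -3.133, -0.03]
force: [0.2, 0.5, 0.1]
gripper_width: 0.349
```

Run:
```python
from h import *
p,y,s=now();print(p,y,s['gripper_width'],s['time'],s['force'],s['q'].round(2))
k=cam('wrist');scoops(k,[.453,.3276],R=.1)
c=cam('side');scoops(c,w((-122,-60,0))[:2],z=.04)
```

```text
[0.4607768  0.14420333 0.13934825] 97.18743529010624 0.3486243276268825 27.25 [0.15344455 0.52729407 0.13256459] [ 0.18 -0.13  1.92  0.02  1.35 -1.52]
scoop px [473, 153, 33, 86, 1677] ctr [0.4517 0.3271] tip [0.494  0.3353] len 0.094 axis deg -167.8 hd -169.1
scoop px [323, 229, 23, 26, 193] ctr [ 0.5141 -0.1017] tip [ 0.5119 -0.1446] len 0.100 axis deg 90.5 hd 87.2
scoop px [310, 230, 51, 63, 536] ctr [ 0.4681 -0.0554] tip [ 0.4673 -0.0124] len 0.248 axis deg -87.8 hd -89.0
```

Call:
{"name": "send_rows", "arguments": {"plan": [{"delta_pos": [-0.018, 0.15, -0.05], "spin": -0.024}, {"delta_pos": [-0.018, 0.3, -0.1], "spin": -0.048}, {"delta_pos": [-0.018, 0.45, -0.2], "spin": -0.072}, {"delta_pos": [-0.018, 0.6, -0.24], "spin": -0.096}, {"delta_pos": [-0.018, 0.737, -0.24], "spin": -0.12}, {"delta_pos": [-0.018, 0.737, -0.24], "spin": -0.144}, {"delta_pos": [-0.018, 0.737, -0.24], "spin": -0.168}, {"delta_pos": [-0.018, 0.737, -0.24], "spin": -0.192}, {"delta_pos": [-0.018, 0.737, -0.24], "spin": -0.216}, {"delta_pos": [-0.018, 0.737, -0.24], "spin": -0.24}, {"delta_pos": [-0.018, 0.737, -0.24], "spin": -0.264}, {"delta_pos": [-0.018, 0.737, -0.24], "spin": -0.288}, {"delta_pos": [-0.018, 0.737, -0.24], "spin": -0.312}, {"delta_pos": [-0.018, 0.737, -0.24], "spin": -0.336}, {"delta_pos": [-0.018, 0.737, -0.24], "spin": -0.36}, {"delta_pos": [-0.018, 0.737, -0.24], "spin": -0.384}, {"delta_pos": [-0.018, 0.737, -0.24], "spin": -0.408}, {"delta_pos": [-0.018, 0.737, -0.24], "spin": -0.432}, {"delta_pos": [-0.018, 0.737, -0.24], "spin": -0.456}, {"delta_pos": [-0.018, 0.737, -0.24], "spin": -0.4856}]}}

```text
time: 29.35
position: [0.4563, 0.3284, 0.0793]
tool_rot: [3.097, 0.404, 0.006]
force: [-0.2, -0.2, 0.4]
gripper_width: 0.352
```

Run:
```python
from h import *
p,y,s=now();print(p,y,s['time'],s['q'].round(2))
k=cam('wrist');scoops(k,[.453,.3276],R=.1)
scoops(cam('scene'),[.43,.32],z=.009)
go([.4564,.3284,.005],-77.6)
```

```text
[0.45632087 0.32838695 0.07934565] -75.14331410501889 29.35 [ 0.54  0.16  1.74 -0.02  1.24  1.86]
scoop px [285, 158, 42, 125, 3108] ctr [0.4548 0.3295] tip [0.4968 0.3385] len 0.099 axis deg -168.1 hd -167.9
scoop px [342, 248, 11, 60, 406] ctr [0.4219 0.29  ] tip [0.3811 0.2764] len 0.058 axis deg 19.4 hd 18.4
scoop px [360, 256, 13, 10, 97] ctr [0.4063 0.3066] tip [0.429 0.27 ] len 0.013 axis deg 61.7 hd 121.7
scoop px [433, 245, 12, 27, 172] ctr [0.4561 0.3312] tip [0.4981 0.3403] len 0.107 axis deg -167.4 hd -167.8
 delta [0.0, 0.0, -0.297] spin -0.0076 (deg -2.7) target [0.4564, 0.3284, 0.005]
```

Call:
{"name": "send_rows", "arguments": {"plan": [{"delta_pos": [0.007, 0.006, -0.1], "spin": -0.0076}, {"delta_pos": [0.007, 0.006, -0.2], "spin": -0.0076}, {"delta_pos": [0.007, 0.006, -0.3], "spin": -0.0076}, {"delta_pos": [0.007, 0.006, -0.3], "spin": -0.0076}, {"delta_pos": [0.007, 0.006, -0.3], "spin": -0.0076}, {"delta_pos": [0.007, 0.006, -0.3], "spin": -0.0076}]}}

```text
time: 30.05
position: [0.4587, 0.3302, 0.0055]
tool_rot: [3.105, 0.338, 0.007]
force: [0.0, 0.4, 0.4]
gripper_width: 0.347
```

Call:
{"name": "send_rows", "arguments": {"plan": [{"delta_pos": [0, 0, 0], "spin": 0}, {"delta_pos": [0, 0, 0], "spin": 0}, {"delta_pos": [0, 0, 0], "spin": 0}, {"delta_pos": [0, 0, 0], "spin": 0}, {"delta_pos": [0, 0, 0], "spin": 0}], "gripper": 1, "squeeze": 50}}

```text
time: 30.55
position: [0.4595, 0.3307, 0.0069]
tool_rot: [3.106, 0.338, 0.01]
force: [-1.5, -0.4, 6.7]
gripper_width: 0.119
```

Call:
{"name": "send_rows", "arguments": {"plan": [{"delta_pos": [0, 0, 0.1], "spin": 0}, {"delta_pos": [0, 0, 0.25], "spin": 0}, {"delta_pos": [0, -0.1, 0.4], "spin": 0.02}, {"delta_pos": [0, -0.25, 0.55], "spin": 0.04}, {"delta_pos": [0, -0.4, 0.55], "spin": 0.06}, {"delta_pos": [0, -0.55, 0.55], "spin": 0.08}, {"delta_pos": [0, -0.7, 0.55], "spin": 0.1}, {"delta_pos": [0, -0.85, 0.55], "spin": 0.12}, {"delta_pos": [0, -1.0, 0.55], "spin": 0.14}, {"delta_pos": [0, -1.0, 0.55], "spin": 0.16}, {"delta_pos": [0, -1.0, 0.55], "spin": 0.18}, {"delta_pos": [0, -1.0, 0.55], "spin": 0.2}, {"delta_pos": [0, -1.0, 0.55], "spin": 0.2214}, {"delta_pos": [0, -1.0, 0.55], "spin": 0.2214}]}}

```text
time: 31.95
position: [0.4594, 0.0806, 0.1446]
tool_rot: [2.17, 2.258, 0.026]
force: [0.5, 0.2, -0.6]
gripper_width: 0.117
```

Run:
```python
from h import *
p,y,s=now();print(p,y,s['time'],s['gripper_width'],s['q'].round(2))
go(w((-104,-147,37)),cyaw(),'slotB')
```

```text
[0.45944008 0.0806063  0.14462137] 2.258318482507955 31.95 0.11701787444182243 [ 0.06 -0.2   1.97  0.    1.35  0.02]
slotB delta [0.298, -1.069, -0.43] spin -0.0004 (deg -0.1) target [0.534, -0.1867, 0.037]
```

Call:
{"name": "send_rows", "arguments": {"plan": [{"delta_pos": [0.05, -0.2, 0], "spin": 0}, {"delta_pos": [0.1, -0.4, 0], "spin": 0}, {"delta_pos": [0.15, -0.6, 0], "spin": 0}, {"delta_pos": [0.2, -0.8, 0], "spin": 0}, {"delta_pos": [0.298, -1.0, 0], "spin": 0}, {"delta_pos": [0.298, -1.0, 0], "spin": 0}, {"delta_pos": [0.298, -1.0, 0], "spin": 0}]}}

```text
time: 32.65
position: [0.5342, -0.1712, 0.1445]
tool_rot: [2.177, 2.251, 0.025]
force: [-0.1, 0.3, 0.1]
gripper_width: 0.118
```

Run:
```python
from h import *
p,y,s=now();print(s['gripper_width']);go(w((-104,-147,38)),cyaw(),'slotB')
k=cam('wrist');scoops(k,p[:2],z=p[2]+.01,R=.1)
```

```text
0.11832526750564769
slotB delta [-0.001, -0.062, -0.426] spin 0.0006 (deg 0.2) target [0.534, -0.1867, 0.038]
scoop px [228, 34, 29, 264, 2412] ctr [ 0.5018 -0.147 ] tip [ 0.5034 -0.1899] len 0.125 axis deg 92.7 hd 92.1
scoop px [268, 47, 38, 119, 2715] ctr [ 0.5203 -0.076 ] tip [ 0.5224 -0.119 ] len 0.050 axis deg 92.6 hd 92.8
scoop px [296, 193, 35, 160, 3919] ctr [ 0.5352 -0.1881] tip [ 0.5368 -0.231 ] len 0.098 axis deg 91.8 hd 92.2
scoop px [341, 256, 10, 8, 61] ctr [ 0.5112 -0.1771] tip [ 0.5528 -0.1662] len 0.006 axis deg 140.7 hd -165.4
scoop px [343, 272, 147, 92, 2894] ctr [ 0.6302 -0.2264] tip [ 0.6635 -0.2536] len 0.134 axis deg 145.4 hd 140.7
```

Scoop B is held. Lowering it in, releasing, then moving on to the drawer bar's front.

Call:
{"name": "send_rows", "arguments": {"plan": [{"delta_pos": [0, -0.062, -0.05], "spin": 0}, {"delta_pos": [0, -0.062, -0.15], "spin": 0}, {"delta_pos": [0, -0.062, -0.28], "spin": 0}, {"delta_pos": [0, -0.062, -0.38], "spin": 0}, {"delta_pos": [0, -0.062, -0.423], "spin": 0}, {"delta_pos": [0, -0.062, -0.423], "spin": 0}, {"delta_pos": [0, -0.062, -0.423], "spin": 0}]}}

```text
time: 33.4
position: [0.5338, -0.1845, 0.0388]
tool_rot: [2.175, 2.255, 0.026]
force: [-0.6, -0.7, -0.3]
gripper_width: 0.115
```

Call:
{"name": "send_rows", "arguments": {"plan": [{"delta_pos": [0, 0, 0], "spin": 0}, {"delta_pos": [0, 0, 0], "spin": 0}, {"delta_pos": [0, 0, 0], "spin": 0}, {"delta_pos": [0, 0, 0], "spin": 0}, {"delta_pos": [0, 0, 0.1], "spin": 0}, {"delta_pos": [0, 0, 0.3], "spin": 0}, {"delta_pos": [0, 0, 0.5], "spin": 0}, {"delta_pos": [-0.15, -0.05, 0.5], "spin": 0}, {"delta_pos": [-0.35, -0.15, 0.5], "spin": 0}, {"delta_pos": [-0.4, -0.3, 0.5], "spin": 0}, {"delta_pos": [-0.4, -0.45, 0.5], "spin": 0}, {"delta_pos": [-0.4, -0.45, 0.5], "spin": 0}, {"delta_pos": [-0.4, -0.45, 0.5], "spin": 0}], "gripper": 0.65}}

```text
time: 34.7
position: [0.4335, -0.2976, 0.1641]
tool_rot: [2.177, 2.252, 0.026]
force: [-0.3, -0.1, 0.7]
gripper_width: 0.35
```

Run:
```python
from h import *
p,y,s=now();print(p,y,s['time'],s['gripper_width'],s['force'])
k=cam('wrist','w9.png');c=cam('side','d9.png')
A=cv2.resize(c['frame'][110:350,230:470,::-1],(400,400),interpolation=cv2.INTER_CUBIC)
cv2.imwrite('pics/m9.png',np.hstack([A,k['frame'][:,120:520,::-1]]))
h=cv2.cvtColor(c['frame'],cv2.COLOR_RGB2HSV)
m=(h[...,1]<45)&(h[...,2]>110);m=cv2.morphologyEx(m.astype('uint8'),cv2.MORPH_OPEN,np.ones((2,2)))
for st,e in blob(c,m,60): print(st,e.round(1),onz(c,*e,.028).round(4))
scoops(c,w((-110,-105,0))[:2],z=.04,R=.1)
```

```text
[ 0.4335118  -0.29755854  0.16412225] 1.944622297385419 34.7 0.3495845623407788 [-0.26319577 -0.11285397  0.67661149]
[96, 14, 21, 18, 164] [107.1  21.6] [0.3309 1.769  0.028 ]
[393, 291, 18, 24, 328] [401.5 302.2] [ 0.5536 -0.3572  0.028 ]
[362, 308, 19, 24, 357] [371.1 319.3] [ 0.4524 -0.3497  0.028 ]
scoop px [310, 229, 37, 39, 354] ctr [ 0.4697 -0.0516] tip [ 0.4735 -0.0088] len 0.160 axis deg -86.9 hd -95.0
scoop px [324, 229, 20, 25, 180] ctr [ 0.5176 -0.0976] tip [ 0.5129 -0.1404] len 0.094 axis deg 89.6 hd 83.8
```

View pics/m9.png

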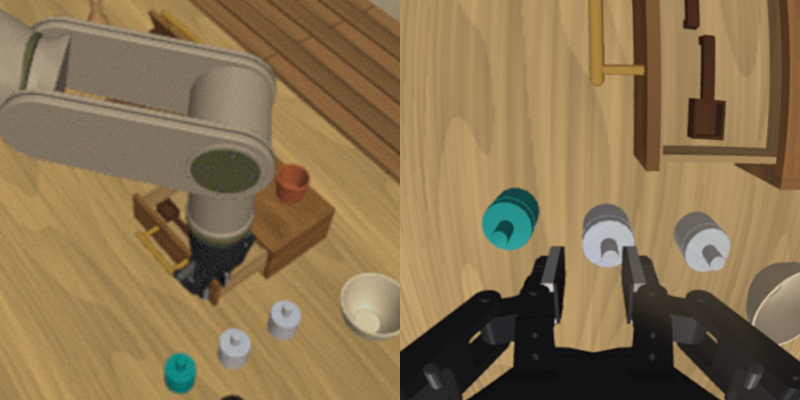

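Wrist half: both scoops lie in the drawer. The silver caddies are at (325,235) and (422,240); the turquoise decoy at (230,220) is left alone. Measuring the silver caddies.

```bash
cat >> h.py <<'E'
def caddies(k,near,R=.06,amin=40):
    h=cv2.cvtColor(k['frame'],cv2.COLOR_RGB2HSV)
    m=((h[...,1]<55)&(h[...,2]>105)).astype('uint8');m=cv2.morphologyEx(m,cv2.MORPH_OPEN,np.ones((3,3)))
    out=[]
    for st,e in blob(k,m,amin):
        X=onz(k,*e,.03)
        if np.hypot(*(X[:2]-near[:2]))<R and st[4]<9000: print(k['n'],st,e.round(1),X.round(4)); out.append((st,e))
    return out
E
python3 - <<'E'
from h import *
k=cam('wrist')
for n in([.45,-.349],[.55,-.357]): caddies(k,n); 
print(proj(k,[.45,-.349,0]),proj(k,[.45,-.349,.048]),proj(k,[.45,-.349,.074]))
print(proj(k,[.553,-.357,0]),proj(k,[.553,-.357,.048]),proj(k,[.553,-.357,.074]))
go([.45,-.349,.16],cyaw()-90)
E
```

```text
wrist [301, 221, 53, 48, 1725] [326.  243.2] [ 0.4523 -0.3536  0.03  ]
wrist [394, 217, 56, 56, 2046] [423.3 245.6] [ 0.5558 -0.3558  0.03  ]
(np.float64(322.5104901395979), np.float64(226.88365727814394)) (np.float64(324.93392547064127), np.float64(247.3905302444604)) (np.float64(326.55819846166906), np.float64(261.22234792286474))
(np.float64(412.1685341135435), np.float64(234.70201685611875)) (np.float64(426.4197320315068), np.float64(254.70394989228035)) (np.float64(435.5860104075141), np.float64(267.8036039665857))
 delta [0.064, -0.212, -0.015] spin -0.25 (deg -90.0) target [0.45, -0.349, 0.16]
```

Call:
{"name": "send_rows", "arguments": {"plan": [{"delta_pos": [0.076, -0.2, -0.1], "spin": -0.024}, {"delta_pos": [0.076, -0.2, -0.15], "spin": -0.048}, {"delta_pos": [0.076, -0.2, -0.2], "spin": -0.072}, {"delta_pos": [0.076, -0.2, -0.2], "spin": -0.096}, {"delta_pos": [0.076, -0.2, -0.2], "spin": -0.12}, {"delta_pos": [0.076, -0.2, -0.2], "spin": -0.144}, {"delta_pos": [0.076, -0.2, -0.2], "spin": -0.168}, {"delta_pos": [0.076, -0.2, -0.2], "spin": -0.192}, {"delta_pos": [0.076, -0.2, -0.2], "spin": -0.216}, {"delta_pos": [0.076, -0.2, -0.2], "spin": -0.25}, {"delta_pos": [0.076, -0.2, -0.2], "spin": -0.25}, {"delta_pos": [0.076, -0.2, -0.2], "spin": -0.25}], "gripper": 0.45}}

```text
time: 36.05
position: [0.4536, -0.3449, 0.1138]
tool_rot: [3.124, 0.059, 0.009]
force: [0.4, 0.6, 0.3]
gripper_width: 0.548
```

Run:
```python
from h import *
p,y,s=now();print(p,y,s['time'],s['gripper_width'],s['q'].round(2))
k=cam('wrist','w10.png')
for n in([.45,-.349],[.55,-.357]): caddies(k,n)
for n in([.4525,-.3475],[.551,-.354]): print([np.round(proj(k,[*n,z]),1).tolist() for z in(0,.03,.048,.074)])
A=cv2.resize(k['frame'][60:400,140:500,::-1],None,fx=1.6,fy=1.6,interpolation=cv2.INTER_CUBIC);cv2.imwrite('pics/w10c.png',A)
caddies(cam('side'),[.45,-.349]);caddies(cam('scene'),[.45,-.349])
```

```text
[ 0.45359248 -0.34488076  0.11380667] -87.84238182785887 36.05 0.5484916831650531 [-0.73  0.12  1.72 -0.01  1.29  0.8 ]
wrist [280, 178, 68, 70, 3366] [314.5 214.3] [ 0.4484 -0.3489  0.03  ]
wrist [293, 39, 74, 73, 4222] [329.4  75.1] [ 0.5546 -0.3554  0.03  ]
[[312.3, 197.4], [312.9, 209.4], [313.4, 218.0], [314.1, 233.1]]
[[324.9, 82.2], [327.3, 79.9], [329.0, 78.2], [332.1, 75.3]]
side [361, 307, 19, 24, 364] [369.9 318.4] [ 0.4506 -0.3466  0.03  ]
scene [222, 163, 16, 22, 243] [229.4 174.1] [ 0.4408 -0.3607  0.03  ]
```

View pics/w10c.png

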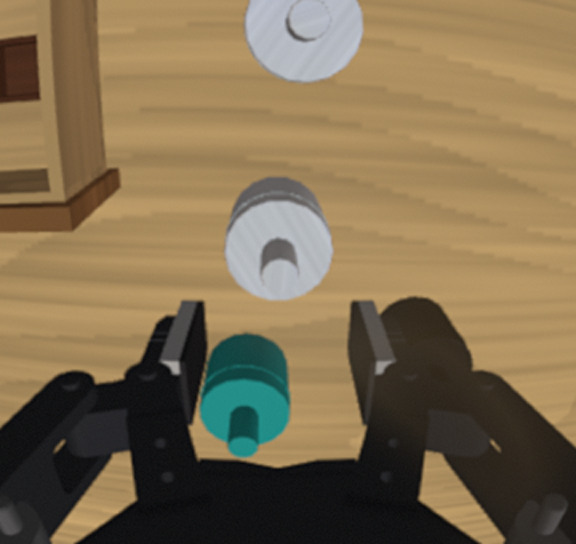

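Knob top of caddy 1 is at about (316,230) full-frame, silver and between the jaws' lines. The turquoise decoy is behind it and below the gripper body. Descending.

Call:
{"name": "send_rows", "arguments": {"plan": [{"delta_pos": [0.003, -0.0145, -0.1], "spin": 0}, {"delta_pos": [0.003, -0.0145, -0.18], "spin": 0}, {"delta_pos": [0.003, -0.0145, -0.24], "spin": 0}, {"delta_pos": [0.003, -0.0145, -0.24], "spin": 0}, {"delta_pos": [0.003, -0.0145, -0.24], "spin": 0}]}}

```text
time: 36.7
position: [0.4541, -0.3489, 0.054]
tool_rot: [3.124, 0.064, 0.008]
force: [-0.0, -0.3, -0.3]
gripper_width: 0.549
```

Call:
{"name": "send_rows", "arguments": {"plan": [{"delta_pos": [0, 0, 0], "spin": 0}, {"delta_pos": [0, 0, 0], "spin": 0}, {"delta_pos": [0, 0, 0], "spin": 0}, {"delta_pos": [0, 0, 0], "spin": 0}, {"delta_pos": [0, 0, 0], "spin": 0}, {"delta_pos": [0, 0, 0], "spin": 0}], "gripper": 1, "squeeze": 70}}

```text
time: 37.3
position: [0.4547, -0.3494, 0.0549]
tool_rot: [3.122, 0.064, 0.01]
force: [-0.4, 1.9, 5.1]
gripper_width: 0.158
```

Call:
{"name": "send_rows", "arguments": {"plan": [{"delta_pos": [0, 0, 0.1], "spin": 0}, {"delta_pos": [0, 0, 0.25], "spin": 0}, {"delta_pos": [0, 0, 0.4], "spin": 0}, {"delta_pos": [0, 0, 0.55], "spin": 0}, {"delta_pos": [0, 0, 0.6], "spin": 0}, {"delta_pos": [0, 0, 0.6], "spin": 0}]}}

```text
time: 37.9
position: [0.4556, -0.3503, 0.207]
tool_rot: [3.12, 0.064, 0.015]
force: [-0.9, 0.7, -1.9]
gripper_width: 0.156
```

Run:
```python
from h import *
p,y,s=now();print(p,y,s['time'],s['gripper_width'],s['force'])
for yy in(55,110,165): go(w((-47,yy,75)),cyaw()-90)
```

```text
[ 0.45560269 -0.35027979  0.20696611] -87.66713052619208 37.9 0.15605401814958259 [-0.86849322  0.69064732 -1.8683474 ]
 delta [0.512, 1.47, -0.528] spin -0.0006 (deg -0.2) target [0.5835, 0.0172, 0.075]
 delta [0.503, 1.69, -0.528] spin -0.0006 (deg -0.2) target [0.5815, 0.0722, 0.075]
 delta [0.495, 1.91, -0.528] spin -0.0006 (deg -0.2) target [0.5794, 0.1271, 0.075]
```

Call:
{"name": "send_rows", "arguments": {"plan": [{"delta_pos": [0, 0.15, 0.02], "spin": 0}, {"delta_pos": [0, 0.3, 0.02], "spin": 0}, {"delta_pos": [0, 0.45, 0.02], "spin": 0}, {"delta_pos": [0, 0.6, 0.02], "spin": 0}, {"delta_pos": [0, 0.75, 0.02], "spin": 0}, {"delta_pos": [0, 0.9, 0.02], "spin": 0}, {"delta_pos": [0, 1.0, 0.02], "spin": 0}, {"delta_pos": [0, 1.0, 0.02], "spin": 0}]}}

```text
time: 38.7
position: [0.4542, -0.0971, 0.2088]
tool_rot: [3.122, 0.069, 0.008]
force: [0.0, -0.8, -2.1]
gripper_width: 0.159
```

Call:
{"name": "send_rows", "arguments": {"plan": [{"delta_pos": [0.05, 0.15, 0], "spin": 0}, {"delta_pos": [0.1, 0.3, 0], "spin": 0}, {"delta_pos": [0.15, 0.45, 0], "spin": 0}, {"delta_pos": [0.2, 0.6, 0], "spin": 0}, {"delta_pos": [0.25, 0.75, 0], "spin": 0}, {"delta_pos": [0.35, 0.85, 0], "spin": 0}, {"delta_pos": [0.45, 0.9, 0], "spin": 0}, {"delta_pos": [0.49, 0.91, 0], "spin": 0}, {"delta_pos": [0.49, 0.91, 0], "spin": 0}, {"delta_pos": [0.49, 0.91, 0], "spin": 0}]}}

```text
time: 39.7
position: [0.5758, 0.1293, 0.207]
tool_rot: [3.121, 0.068, 0.004]
force: [0.6, -0.1, -1.3]
gripper_width: 0.155
```

Run:
```python
from h import *
p,y,s=now();print(p,y,s['time'],s['gripper_width'],s['force'])
go(w((-47,165,77)),cyaw()-90)
```

```text
[0.57579965 0.12930143 0.20704937] -87.51986717412689 39.7 0.15521106634550036 [ 0.55192862 -0.13955112 -1.31295441]
 delta [0.015, -0.009, -0.52] spin -0.001 (deg -0.4) target [0.5794, 0.1271, 0.077]
```

Call:
{"name": "send_rows", "arguments": {"plan": [{"delta_pos": [0.015, -0.009, -0.08], "spin": 0}, {"delta_pos": [0.015, -0.009, -0.2], "spin": 0}, {"delta_pos": [0.015, -0.009, -0.32], "spin": 0}, {"delta_pos": [0.015, -0.009, -0.43], "spin": 0}, {"delta_pos": [0.015, -0.009, -0.5], "spin": 0}, {"delta_pos": [0.015, -0.009, -0.522], "spin": 0}, {"delta_pos": [0.015, -0.009, -0.522], "spin": 0}, {"delta_pos": [0.015, -0.009, -0.522], "spin": 0}]}}

```text
time: 40.5
position: [0.5795, 0.1264, 0.0771]
tool_rot: [3.121, 0.067, 0.005]
force: [-0.3, 0.1, -1.3]
gripper_width: 0.156
```

Call:
{"name": "send_rows", "arguments": {"plan": [{"delta_pos": [0, 0, 0], "spin": 0}, {"delta_pos": [0, 0, 0], "spin": 0}, {"delta_pos": [0, 0, 0], "spin": 0}, {"delta_pos": [0, 0, 0], "spin": 0}, {"delta_pos": [0, 0, 0.1], "spin": 0}, {"delta_pos": [0, 0, 0.25], "spin": 0}, {"delta_pos": [0, 0, 0.45], "spin": 0}, {"delta_pos": [-0.1, -0.05, 0.55], "spin": 0}, {"delta_pos": [-0.25, -0.15, 0.55], "spin": 0}, {"delta_pos": [-0.25, -0.15, 0.55], "spin": 0}], "gripper": 0.65}}

```text
time: 41.5
position: [0.5131, 0.0872, 0.2141]
tool_rot: [3.12, 0.065, 0.0]
force: [-0.4, -0.1, -1.2]
gripper_width: 0.348
```

Run:
```python
from h import *
p,y,s=now();print(p,y,s['time'],s['gripper_width'],s['force'])
k=cam('wrist','w11.png');X=w((-47,165,0))
h=cv2.cvtColor(k['frame'],cv2.COLOR_RGB2HSV)
m=((h[...,1]<55)&(h[...,2]>105)).astype('uint8');m=cv2.morphologyEx(m,cv2.MORPH_OPEN,np.ones((3,3)))
for st,e in blob(k,m,150): print(st,e.round(1),onz(k,*e,.05).round(4))
print(X,[np.round(proj(k,[X[0],X[1],z]),1).tolist() for z in(.02,.044,.068,.094)])
caddies(cam('side'),[.553,-.355])
```

```text
[0.51307987 0.08716499 0.21412577] -87.59768044548821 41.5 0.3484351921381123 [-0.37852346 -0.07330421 -1.15236315]
[244, 91, 54, 53, 2267] [270.4 116.7] [0.5766 0.1272 0.05  ]
[35, 128, 50, 41, 1494] [ 61.  147.4] [0.5498 0.4001 0.05  ]
[594, 154, 18, 32, 400] [601.4 168.5] [ 0.5558 -0.3448  0.05  ]
[30, 340, 23, 22, 370] [ 40.6 351. ] [0.1303 0.6478 0.05  ]
[57, 344, 26, 25, 466] [ 68.6 356.2] [0.1513 0.5462 0.05  ]
[0.57942856 0.12714847 0.        ] [[273.7, 112.4], [271.2, 113.6], [268.3, 114.9], [264.6, 116.7]]
side [392, 290, 18, 24, 349] [400.3 301.4] [ 0.5517 -0.354   0.03  ]
```

Caddy 1 stands in the bin, with a round blob where expected. Next is caddy 2 at (.553,-.355).

Call:
{"name": "send_rows", "arguments": {"plan": [{"delta_pos": [-0.1, -0.18, 0], "spin": 0}, {"delta_pos": [-0.1, -0.36, 0], "spin": 0}, {"delta_pos": [-0.1, -0.54, 0], "spin": 0}, {"delta_pos": [-0.1, -0.72, 0], "spin": 0}, {"delta_pos": [-0.1, -0.9, 0], "spin": 0}, {"delta_pos": [-0.1, -1.0, 0], "spin": 0}, {"delta_pos": [-0.1, -1.0, 0], "spin": 0}], "gripper": 0.45}}

```text
time: 42.3
position: [0.4921, -0.1646, 0.2148]
tool_rot: [3.121, 0.06, 0.006]
force: [0.2, -0.3, 0.1]
gripper_width: 0.549
```

Call:
{"name": "send_rows", "arguments": {"plan": [{"delta_pos": [0.05, -0.18, -0.05], "spin": 0}, {"delta_pos": [0.1, -0.36, -0.1], "spin": 0}, {"delta_pos": [0.15, -0.54, -0.2], "spin": 0}, {"delta_pos": [0.2, -0.7, -0.35], "spin": 0}, {"delta_pos": [0.22, -0.77, -0.4], "spin": 0}, {"delta_pos": [0.22, -0.77, -0.4], "spin": 0}, {"delta_pos": [0.22, -0.77, -0.4], "spin": 0}]}}

```text
time: 43.0
position: [0.5476, -0.3563, 0.1136]
tool_rot: [3.123, 0.06, 0.004]
force: [-1.1, 1.0, -0.0]
gripper_width: 0.55
```

Run:
```python
from h import *
p,y,s=now();print(p,y,s['time'],s['gripper_width'])
k=cam('wrist','w12.png');n=[.553,-.355];caddies(k,n,R=.05)
print([np.round(proj(k,[*n,z]),1).tolist() for z in(0,.03,.048,.074)])
# knob: circles
g=cv2.cvtColor(k['frame'],cv2.COLOR_RGB2GRAY);u,v=map(int,proj(k,[*n,.074]))
r=g[v-45:v+45,u-45:u+45];c=cv2.HoughCircles(cv2.resize(r,None,fx=3,fy=3),cv2.HOUGH_GRADIENT,1,30,param1=80,param2=15,minRadius=15,maxRadius=120)
if c is not None: print((c[0][:6]/3+[u-45,v-45,0]).round(1).tolist())
go([.553,-.355,.054],cyaw()-90)
```

```text
[ 0.54756641 -0.35629535  0.11361128] -87.8067004625574 43.0 0.550457685521837
wrist [274, 168, 68, 71, 3624] [308.3 204.1] [ 0.5505 -0.3552  0.03  ]
[[308.0, 189.8], [308.1, 201.1], [308.2, 209.3], [308.4, 223.6]]
[[307.8, 204.5, 34.5], [302.5, 213.2, 24.4], [307.8, 223.2, 11.9], [312.8, 214.5, 17.3]]
 delta [0.02, 0.005, -0.244] spin -0.0003 (deg -0.1) target [0.553, -0.355, 0.054]
```

Call:
{"name": "send_rows", "arguments": {"plan": [{"delta_pos": [0.02, 0.006, -0.1], "spin": 0}, {"delta_pos": [0.02, 0.006, -0.18], "spin": 0}, {"delta_pos": [0.02, 0.006, -0.24], "spin": 0}, {"delta_pos": [0.02, 0.006, -0.24], "spin": 0}, {"delta_pos": [0.02, 0.006, -0.24], "spin": 0}]}}

```text
time: 43.55
position: [0.5537, -0.3543, 0.0561]
tool_rot: [3.121, 0.062, 0.008]
force: [-0.0, -0.6, -0.3]
gripper_width: 0.552
```

Call:
{"name": "send_rows", "arguments": {"plan": [{"delta_pos": [0, 0, 0], "spin": 0}, {"delta_pos": [0, 0, 0], "spin": 0}, {"delta_pos": [0, 0, 0], "spin": 0}, {"delta_pos": [0, 0, 0], "spin": 0}, {"delta_pos": [0, 0, 0], "spin": 0}, {"delta_pos": [0, 0, 0], "spin": 0}], "gripper": 1}}

```text
time: 44.15
position: [0.5546, -0.3549, 0.0578]
tool_rot: [3.119, 0.062, 0.011]
force: [-0.8, 1.2, 6.3]
gripper_width: 0.155
```

Call:
{"name": "send_rows", "arguments": {"plan": [{"delta_pos": [0, 0, 0.1], "spin": 0}, {"delta_pos": [0, 0, 0.25], "spin": 0}, {"delta_pos": [-0.1, 0, 0.4], "spin": 0}, {"delta_pos": [-0.2, 0, 0.55], "spin": 0}, {"delta_pos": [-0.3, 0, 0.62], "spin": 0}, {"delta_pos": [-0.38, 0.15, 0.62], "spin": 0}, {"delta_pos": [-0.38, 0.3, 0.62], "spin": 0}, {"delta_pos": [-0.38, 0.45, 0.62], "spin": 0}, {"delta_pos": [-0.38, 0.6, 0.62], "spin": 0}, {"delta_pos": [-0.38, 0.75, 0.62], "spin": 0}, {"delta_pos": [-0.38, 0.9, 0.62], "spin": 0}, {"delta_pos": [-0.38, 1.0, 0.62], "spin": 0}, {"delta_pos": [-0.38, 1.0, 0.62], "spin": 0}]}}

```text
time: 45.45
position: [0.4595, -0.1022, 0.2129]
tool_rot: [3.12, 0.067, 0.011]
force: [0.7, -0.4, -1.5]
gripper_width: 0.151
```

Run:
```python
from h import *
p,y,s=now();print(p,y,s['time'],s['gripper_width'],s['force'])
go(w((-47,110,78)),cyaw()-90)
```

```text
[ 0.45948033 -0.10219455  0.21291804] -87.55224336966243 45.45 0.15103371158301523 [ 0.67665103 -0.40338444 -1.52804159]
 delta [0.488, 0.698, -0.54] spin -0.0009 (deg -0.3) target [0.5815, 0.0722, 0.078]
```

Call:
{"name": "send_rows", "arguments": {"plan": [{"delta_pos": [0.1, 0.15, 0], "spin": 0}, {"delta_pos": [0.2, 0.3, 0], "spin": 0}, {"delta_pos": [0.3, 0.45, 0], "spin": 0}, {"delta_pos": [0.4, 0.6, 0], "spin": 0}, {"delta_pos": [0.488, 0.69, 0], "spin": 0}, {"delta_pos": [0.488, 0.69, 0], "spin": 0}, {"delta_pos": [0.488, 0.69, 0], "spin": 0}]}}

```text
time: 46.15
position: [0.5816, 0.07, 0.2122]
tool_rot: [3.12, 0.068, 0.009]
force: [-1.1, -1.1, -1.0]
gripper_width: 0.152
```

Run:
```python
from h import *
p,y,s=now();print(p,y,s['time'],s['gripper_width'],s['force'])
go(w((-47,108,80)),cyaw()-90)
```

```text
[0.5815563  0.06998775 0.21224264] -87.50877587623576 46.15 0.15235734954977792 [-1.11443273 -1.08395651 -1.01658126]
 delta [-0.0, 0.001, -0.529] spin -0.001 (deg -0.4) target [0.5815, 0.0702, 0.08]
```

Call:
{"name": "send_rows", "arguments": {"plan": [{"delta_pos": [0, 0.001, -0.08], "spin": 0}, {"delta_pos": [0, 0.001, -0.2], "spin": 0}, {"delta_pos": [0, 0.001, -0.32], "spin": 0}, {"delta_pos": [0, 0.001, -0.43], "spin": 0}, {"delta_pos": [0, 0.001, -0.5], "spin": 0}, {"delta_pos": [0, 0.001, -0.532], "spin": 0}, {"delta_pos": [0, 0.001, -0.532], "spin": 0}, {"delta_pos": [0, 0.001, -0.532], "spin": 0}]}}

```text
time: 46.95
position: [0.582, 0.0692, 0.0802]
tool_rot: [3.119, 0.066, 0.011]
force: [-0.4, -0.6, -0.8]
gripper_width: 0.15
```

Call:
{"name": "send_rows", "arguments": {"plan": [{"delta_pos": [0, 0, 0], "spin": 0}, {"delta_pos": [0, 0, 0], "spin": 0}, {"delta_pos": [0, 0, 0], "spin": 0}, {"delta_pos": [0, 0, 0], "spin": 0}, {"delta_pos": [0, 0, 0.1], "spin": 0}, {"delta_pos": [0, 0, 0.25], "spin": 0}, {"delta_pos": [0, 0, 0.45], "spin": 0}, {"delta_pos": [-0.1, 0.05, 0.55], "spin": 0}, {"delta_pos": [-0.25, 0.15, 0.55], "spin": 0}, {"delta_pos": [-0.3, 0.3, 0.55], "spin": 0}, {"delta_pos": [-0.3, 0.45, 0.55], "spin": 0}, {"delta_pos": [-0.3, 0.45, 0.55], "spin": 0}, {"delta_pos": [-0.3, 0.45, 0.55], "spin": 0}], "gripper": 0.65}}

```text
time: 48.25
position: [0.5067, 0.1825, 0.2177]
tool_rot: [3.119, 0.07, 0.012]
force: [-0.6, -0.0, -0.8]
gripper_width: 0.347
```

Run:
```python
from h import *
p,y,s=now();print(p,y,s['time'],s['gripper_width'],s['force'],s['q'].round(2))
k=cam('wrist','w13.png')
h=cv2.cvtColor(k['frame'],cv2.COLOR_RGB2HSV)
m=((h[...,1]<55)&(h[...,2]>105)).astype('uint8');m=cv2.morphologyEx(m,cv2.MORPH_OPEN,np.ones((3,3)))
for st,e in blob(k,m,150): print(st,e.round(1),onz(k,*e,.05).round(4))
for yy in(165,108): X=w((-47,yy,0));print(X,[np.round(proj(k,[X[0],X[1],z]),1).tolist() for z in(.02,.044,.068,.094)])
caddies(cam('side'),[.544,.384]);caddies(cam('scene'),[.544,.384])
```

```text
[0.50673315 0.182533   0.21774754] -87.44523780530771 48.25 0.3471623845980767 [-0.56970899 -0.04741263 -0.84575083] [ 0.27 -0.03  1.68 -0.02  1.49  1.79]
[343, 90, 54, 52, 2141] [369.3 115.5] [0.577  0.1241 0.05  ]
[402, 92, 47, 51, 1753] [424.6 116.7] [0.5813 0.0645 0.05  ]
[88, 121, 53, 42, 1731] [114. 140.] [0.5489 0.4072 0.05  ]
[0, 238, 12, 43, 292] [  3.6 262.6] [0.3438 0.732  0.05  ]
[56, 348, 24, 24, 412] [ 66.9 359.7] [0.1289 0.6542 0.05  ]
[89, 353, 19, 22, 257] [ 96.1 361.8] [0.1556 0.5621 0.05  ]
[0.57942856 0.12714847 0.        ] [[361.4, 111.7], [365.5, 112.7], [370.2, 113.8], [376.2, 115.3]]
[0.58153708 0.07018748 0.        ] [[410.4, 114.3], [417.7, 115.6], [426.0, 117.1], [436.4, 119.0]]
side [257, 137, 13, 19, 204] [263.3 146.4] [0.5443 0.4245 0.03  ]
scene [464, 273, 13, 33, 283] [469.3 289.1] [0.5367 0.4348 0.03  ]
```

Caddy 3 has been knocked, from y≈.384 to about .425. Checking where the whisk is relative to it.

Run:
```python
from h import *
for n in('side','scene','wrist'):
    c=cam(n);h=cv2.cvtColor(c['frame'],cv2.COLOR_RGB2HSV)
    m=((h[...,0]>100)&(h[...,0]<125)&(h[...,1]>110)&(h[...,2]>50)).astype('uint8')
    for st,e in blob(c,m,25):
        X=onz(c,*e,.012)
        if np.hypot(X[0]-.6,X[1]-.43)<.15: print(n,'whisk base',st,e.round(1),X.round(4),onz(c,*e,.03).round(4))
    h2=None;caddies(c,[.544,.42],R=.08)
p,y,s=now();go([.52,.40,.24],cyaw()-90)
```

```text
side [257, 137, 13, 19, 204] [263.3 146.5] [0.5443 0.424  0.03  ]
scene whisk base [434, 324, 27, 21, 401] [447.3 334.8] [0.6743 0.4365 0.012 ] [0.6916 0.4396 0.03  ]
scene [464, 273, 13, 33, 283] [469.3 289.1] [0.5367 0.4348 0.03  ]
wrist whisk base [101, 27, 36, 45, 1048] [120.5  49.4] [0.6607 0.4194 0.012 ] [0.657  0.4073 0.03  ]
wrist [87, 121, 53, 43, 1725] [112.9 141. ] [0.5464 0.4212 0.03  ]
 delta [0.051, 0.877, 0.09] spin -0.0006 (deg -0.2) target [0.52, 0.4, 0.24]
```

Call:
{"name": "send_rows", "arguments": {"plan": [{"delta_pos": [0, 0.18, 0.05], "spin": 0}, {"delta_pos": [0, 0.36, 0.05], "spin": 0}, {"delta_pos": [0, 0.54, 0.0], "spin": 0}, {"delta_pos": [0.05, 0.72, -0.1], "spin": 0}, {"delta_pos": [0.1, 0.9, -0.25], "spin": 0}, {"delta_pos": [0.14, 0.968, -0.38], "spin": 0}, {"delta_pos": [0.14, 0.968, -0.41], "spin": 0}, {"delta_pos": [0.14, 0.968, -0.41], "spin": 0}, {"delta_pos": [0.14, 0.968, -0.41], "spin": 0}], "gripper": 0.45}}

```text
time: 49.45
position: [0.5432, 0.4223, 0.117]
tool_rot: [3.12, 0.063, 0.014]
force: [-0.6, -0.9, 0.5]
gripper_width: 0.55
```

```bash
cat >> h.py <<'E'
def knob(k,n):
    g=cv2.cvtColor(k['frame'],cv2.COLOR_RGB2GRAY);u,v=map(int,proj(k,[*n,.074]))
    u0,v0=max(u-45,0),max(v-45,0);r=g[v0:v+45,u0:u+45]
    c=cv2.HoughCircles(cv2.resize(r,None,fx=3,fy=3),cv2.HOUGH_GRADIENT,1,30,param1=80,param2=15,minRadius=15,maxRadius=120)
    for q in (c[0][:6]/3+[u0,v0,0] if c is not None else []): print('circ',q.round(1),onz(k,q[0],q[1],.074).round(4),'or body top',onz(k,q[0],q[1],.048).round(4))
E
python3 - <<'E'
from h import *
p,y,s=now();print(p,y,s['time'],s['gripper_width'],s['q'].round(2))
k=cam('wrist');n=[.544,.424];caddies(k,n,R=.05)
print([np.round(proj(k,[*n,z]),1).tolist() for z in(0,.03,.048,.074)])
knob(k,n)
E
```

```text
[0.54320026 0.42226279 0.11698463] -87.70947988966945 49.45 0.550376386648502 [ 0.6   0.44  1.33 -0.02  1.38  2.13]
wrist [275, 177, 67, 64, 3258] [308.5 207.9] [0.5424 0.4228 0.03  ]
[[306.9, 194.5], [307.0, 205.9], [307.1, 214.1], [307.3, 228.4]]
circ [308.2 212.2  10.7] [0.5554 0.4238 0.074 ] or body top [0.5455 0.4233 0.048 ]
circ [308.5 223.8  10.7] [0.5473 0.4233 0.074 ] or body top [0.5363 0.4227 0.048 ]
```

Call:
{"name": "send_rows", "arguments": {"plan": [{"delta_pos": [0.012, 0.003, -0.1], "spin": 0}, {"delta_pos": [0.012, 0.003, -0.18], "spin": 0}, {"delta_pos": [0.012, 0.003, -0.25], "spin": 0}, {"delta_pos": [0.012, 0.003, -0.25], "spin": 0}, {"delta_pos": [0.012, 0.003, -0.25], "spin": 0}]}}

```text
time: 50.0
position: [0.5472, 0.4232, 0.0572]
tool_rot: [3.122, 0.061, 0.018]
force: [0.4, 0.1, 0.7]
gripper_width: 0.555
```

Call:
{"name": "send_rows", "arguments": {"plan": [{"delta_pos": [0, 0, 0], "spin": 0}, {"delta_pos": [0, 0, 0], "spin": 0}, {"delta_pos": [0, 0, 0], "spin": 0}, {"delta_pos": [0, 0, 0], "spin": 0}, {"delta_pos": [0, 0, 0], "spin": 0}, {"delta_pos": [0, 0, 0], "spin": 0}], "gripper": 1}}

```text
time: 50.6
position: [0.5483, 0.4241, 0.0592]
tool_rot: [3.124, 0.062, 0.022]
force: [-0.4, 0.8, 5.4]
gripper_width: 0.148
```

Call:
{"name": "send_rows", "arguments": {"plan": [{"delta_pos": [0, 0, 0.1], "spin": 0}, {"delta_pos": [0, 0, 0.25], "spin": 0}, {"delta_pos": [-0.03, 0, 0.4], "spin": 0}, {"delta_pos": [-0.06, 0, 0.55], "spin": 0}, {"delta_pos": [-0.1, -0.1, 0.62], "spin": 0}, {"delta_pos": [-0.15, -0.25, 0.62], "spin": 0}, {"delta_pos": [-0.15, -0.4, 0.62], "spin": 0}, {"delta_pos": [-0.15, -0.55, 0.62], "spin": 0}, {"delta_pos": [-0.15, -0.7, 0.62], "spin": 0}, {"delta_pos": [-0.15, -0.85, 0.62], "spin": 0}, {"delta_pos": [-0.15, -1.0, 0.62], "spin": 0}, {"delta_pos": [-0.15, -1.0, 0.62], "spin": 0}]}}

```text
time: 51.8
position: [0.5108, 0.1701, 0.2142]
tool_rot: [3.122, 0.056, 0.022]
force: [0.2, -0.3, -1.8]
gripper_width: 0.147
```

Run:
```python
from h import *
p,y,s=now();print(p,y,s['time'],s['gripper_width'],s['force'])
go(w((-47,52,80)),cyaw()-90)
```

```text
[0.51079932 0.17005594 0.21422813] -87.95369264824139 51.8 0.14716170351127608 [ 0.22221317 -0.25052629 -1.79879153]
 delta [0.291, -0.623, -0.537] spin 0.0002 (deg 0.1) target [0.5836, 0.0142, 0.08]
```

Call:
{"name": "send_rows", "arguments": {"plan": [{"delta_pos": [0, -0.15, 0], "spin": 0}, {"delta_pos": [0, -0.3, 0], "spin": 0}, {"delta_pos": [0.05, -0.45, 0], "spin": 0}, {"delta_pos": [0.15, -0.6, 0], "spin": 0}, {"delta_pos": [0.25, -0.615, 0], "spin": 0}, {"delta_pos": [0.291, -0.615, 0], "spin": 0}, {"delta_pos": [0.291, -0.615, 0], "spin": 0}, {"delta_pos": [0.291, -0.615, 0], "spin": 0}]}}

```text
time: 52.6
position: [0.5828, 0.0175, 0.2138]
tool_rot: [3.122, 0.058, 0.02]
force: [0.2, 0.2, -1.5]
gripper_width: 0.151
```

Run:
```python
from h import *
p,y,s=now();print(p,y,s['time'],s['gripper_width'],s['force'])
go(w((-47,54,81)),cyaw()-90)
k=cam('wrist');h=cv2.cvtColor(k['frame'],cv2.COLOR_RGB2HSV)
m=((h[...,1]<55)&(h[...,2]>105)).astype('uint8');m=cv2.morphologyEx(m,cv2.MORPH_OPEN,np.ones((3,3)))
for st,e in blob(k,m,300): print(st,e.round(1),onz(k,*e,.068).round(4))
```

```text
[0.58283774 0.01745923 0.21381817] -87.87635685034229 52.6 0.15093629051042445 [ 0.18827605  0.19749452 -1.50846383]
 delta [0.003, -0.005, -0.531] spin -0.0 (deg -0.0) target [0.5835, 0.0162, 0.081]
[233, 155, 51, 56, 2190] [259.3 183.1] [0.5854 0.0658 0.068 ]
[269, 190, 88, 102, 5807] [312.9 237. ] [0.5298 0.0116 0.068 ]
[185, 196, 41, 17, 463] [204.8 204. ] [0.562  0.1232 0.068 ]
[25, 356, 22, 22, 338] [ 35.3 366.2] [0.1666 0.6065 0.068 ]
[49, 362, 24, 22, 396] [ 60.5 372.1] [0.1876 0.5087 0.068 ]
```

Call:
{"name": "send_rows", "arguments": {"plan": [{"delta_pos": [0.039, -0.01, -0.08], "spin": 0}, {"delta_pos": [0.039, -0.01, -0.2], "spin": 0}, {"delta_pos": [0.039, -0.01, -0.3], "spin": 0}, {"delta_pos": [0.039, -0.01, -0.36], "spin": 0}, {"delta_pos": [0.039, -0.01, -0.36], "spin": 0}]}}

```text
time: 53.15
position: [0.5901, 0.0158, 0.1213]
tool_rot: [3.123, 0.06, 0.013]
force: [-0.9, -0.1, -1.5]
gripper_width: 0.149
```

Call:
{"name": "send_rows", "arguments": {"plan": [{"delta_pos": [0, 0, -0.05], "spin": 0}, {"delta_pos": [0, 0, -0.1], "spin": 0}, {"delta_pos": [0, 0, -0.14], "spin": 0}, {"delta_pos": [0, 0, -0.167], "spin": 0}, {"delta_pos": [0, 0, -0.167], "spin": 0}, {"delta_pos": [0, 0, -0.167], "spin": 0}]}}

```text
time: 53.75
position: [0.5903, 0.0157, 0.0796]
tool_rot: [3.123, 0.06, 0.013]
force: [0.1, -0.6, -1.4]
gripper_width: 0.146
```

Call:
{"name": "send_rows", "arguments": {"plan": [{"delta_pos": [0, 0, 0], "spin": 0}, {"delta_pos": [0, 0, 0], "spin": 0}, {"delta_pos": [0, 0, 0], "spin": 0}, {"delta_pos": [0, 0, 0], "spin": 0}, {"delta_pos": [0, 0, 0.1], "spin": 0}, {"delta_pos": [0, 0, 0.25], "spin": 0}, {"delta_pos": [-0.05, 0, 0.45], "spin": 0}, {"delta_pos": [-0.2, 0, 0.5], "spin": 0}, {"delta_pos": [-0.4, -0.1, 0.5], "spin": 0.03}, {"delta_pos": [-0.6, -0.2, 0.5], "spin": 0.06}, {"delta_pos": [-0.7, -0.3, 0.5], "spin": 0.1}, {"delta_pos": [-0.7, -0.4, 0.5], "spin": 0.12}, {"delta_pos": [-0.7, -0.4, 0.5], "spin": 0.15}, {"delta_pos": [-0.7, -0.4, 0.5], "spin": 0.18}, {"delta_pos": [-0.7, -0.4, 0.5], "spin": 0.21}, {"delta_pos": [-0.7, -0.4, 0.5], "spin": 0.25}, {"delta_pos": [-0.7, -0.4, 0.5], "spin": 0.25}, {"delta_pos": [-0.7, -0.4, 0.5], "spin": 0.25}], "gripper": 0.74}}

```text
time: 55.55
position: [0.4153, -0.0843, 0.2048]
tool_rot: [2.258, 2.172, 0.03]
force: [-0.9, 0.7, -0.8]
gripper_width: 0.261
```

Run:
```python
from h import *
p,y,s=now();print(p,y,s['time'],s['gripper_width'],s['force'])
k=cam('wrist','w14.png');c=cam('side','d14.png')
print('bar',[np.round(proj(k,w((-210,yy,70))),1).tolist() for yy in(-55,-105,-155)])
A=cv2.resize(c['frame'][110:330,230:450,::-1],(400,400),interpolation=cv2.INTER_CUBIC)
cv2.imwrite('pics/m14.png',np.hstack([A,k['frame'][:,140:540,::-1]]))
go(w((-240,-105,62)),cyaw())
```

```text
[ 0.41530375 -0.08433269  0.20476335] -2.228168800350035 55.55 0.2613511582287858 [-0.92064204  0.66567508 -0.75617146]
bar [[319.7, 201.7], [323.1, 248.5], [325.9, 289.0]]
 delta [-0.075, -0.262, -0.571] spin 0.0127 (deg 4.6) target [0.3965, -0.1498, 0.062]
```

View pics/m14.png

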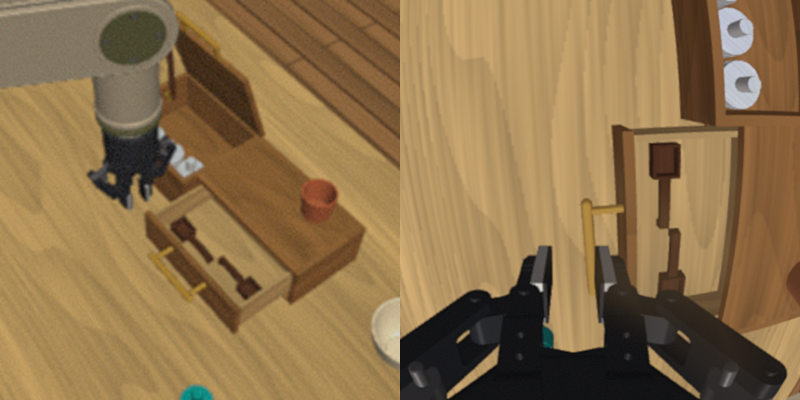

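Both scoops lie in the drawer, the caddies stand in the bin, and the lid rests on the stay. Next I grip the drawer bar and push it shut.

Call:
{"name": "send_rows", "arguments": {"plan": [{"delta_pos": [0.051, -0.15, 0], "spin": 0.012}, {"delta_pos": [0.051, -0.263, -0.1], "spin": 0.012}, {"delta_pos": [0.051, -0.263, -0.25], "spin": 0.012}, {"delta_pos": [0.051, -0.263, -0.4], "spin": 0.012}, {"delta_pos": [0.051, -0.263, -0.5], "spin": 0.012}, {"delta_pos": [0.051, -0.263, -0.587], "spin": 0.012}, {"delta_pos": [0.051, -0.263, -0.587], "spin": 0.012}, {"delta_pos": [0.051, -0.263, -0.587], "spin": 0.012}], "gripper": 0.65}}

```text
time: 56.45
position: [0.428, -0.15, 0.0583]
tool_rot: [2.183, 2.25, 0.03]
force: [-0.3, -0.2, 0.1]
gripper_width: 0.356
```

Call:
{"name": "send_rows", "arguments": {"plan": [{"delta_pos": [0, 0, 0], "spin": 0}, {"delta_pos": [0, 0, 0], "spin": 0}, {"delta_pos": [0, 0, 0], "spin": 0}, {"delta_pos": [0, 0, 0], "spin": 0}, {"delta_pos": [0, 0, 0], "spin": 0}], "gripper": 1, "squeeze": 40}}

```text
time: 56.95
position: [0.4294, -0.1506, 0.0602]
tool_rot: [2.181, 2.247, 0.032]
force: [-1.0, 0.5, 7.0]
gripper_width: 0.106
```

Call:
{"name": "send_rows", "arguments": {"plan": [{"delta_pos": [0.04, 0.001, 0], "spin": 0}, {"delta_pos": [0.09, 0.003, 0], "spin": 0}, {"delta_pos": [0.15, 0.005, 0], "spin": 0}, {"delta_pos": [0.21, 0.008, 0], "spin": 0}, {"delta_pos": [0.27, 0.01, 0], "spin": 0}, {"delta_pos": [0.33, 0.012, 0], "spin": 0}, {"delta_pos": [0.38, 0.014, 0], "spin": 0}, {"delta_pos": [0.42, 0.016, 0], "spin": 0}, {"delta_pos": [0.45, 0.017, 0], "spin": 0}, {"delta_pos": [0.46, 0.017, 0], "spin": 0}, {"delta_pos": [0.46, 0.017, 0], "spin": 0}, {"delta_pos": [0.46, 0.017, 0], "spin": 0}]}}

```text
time: 58.15
position: [0.5438, -0.145, 0.0603]
tool_rot: [2.183, 2.25, 0.031]
force: [-6.2, 6.3, 5.7]
gripper_width: 0.111
```

Call:
{"name": "send_rows", "arguments": {"plan": [{"delta_pos": [0.006, 0, 0], "spin": 0}, {"delta_pos": [0.012, 0, 0], "spin": 0}, {"delta_pos": [0.012, 0, 0], "spin": 0}]}}

```text
time: 58.45
position: [0.5439, -0.1449, 0.0602]
tool_rot: [2.186, 2.254, 0.024]
force: [-19.4, -0.5, 13.4]
gripper_width: 0.108
```

Call:
{"name": "send_rows", "arguments": {"plan": [{"delta_pos": [0, 0, 0], "spin": 0}, {"delta_pos": [0, 0, 0], "spin": 0}, {"delta_pos": [0, 0, 0], "spin": 0}, {"delta_pos": [0, 0, 0.1], "spin": 0}, {"delta_pos": [0, 0, 0.3], "spin": 0}, {"delta_pos": [-0.2, 0, 0.5], "spin": 0}, {"delta_pos": [-0.4, 0, 0.6], "spin": 0}, {"delta_pos": [-0.5, 0, 0.6], "spin": 0}, {"delta_pos": [-0.5, 0, 0.6], "spin": 0}], "gripper": 0.65}}

```text
time: 59.35
position: [0.4169, -0.1453, 0.2137]
tool_rot: [2.184, 2.249, 0.026]
force: [1.3, -0.5, 0.4]
gripper_width: 0.354
```

Run:
```python
from h import *
p,y,s=now();print(p,y,s['time'],s['force'])
k=cam('wrist','w15.png');c=cam('scene','s15.png')
print('bar shut',[np.round(proj(k,w((-95,yy,70))),1).tolist() for yy in(-55,-105,-155)],'+10mm open',np.round(proj(k,w((-105,-105,70))),1))
h=cv2.cvtColor(k['frame'],cv2.COLOR_RGB2HSV);m=(h[...,0]>14)&(h[...,0]<32)&(h[...,1]>140)&(h[...,2]>90)
u0,v0=map(int,proj(k,w((-97,-105,70))))
for v in range(v0-24,v0+25,12):u=np.where(m[v,u0-25:u0+14])[0]+u0-25;print(v,(u.mean() if len(u) else None),len(u))
A=cv2.resize(c['frame'][130:310,160:400,::-1],(400,300),interpolation=cv2.INTER_CUBIC)
cv2.imwrite('pics/m15.png',np.hstack([A,k['frame'][50:350,200:600,::-1]]))
```

```text
[ 0.41685884 -0.14526215  0.21365534] 1.6861584402977643 59.35 [ 1.31606721 -0.51936303  0.36867764]
bar shut [[436.1, 138.8], [431.9, 187.5], [426.4, 232.3]] +10mm open [423.  187.5]
163 437.5 12
175 435.5 10
187 435.09090909090907 11
199 434.8333333333333 12
211 433.0 11
```

View pics/m15.png

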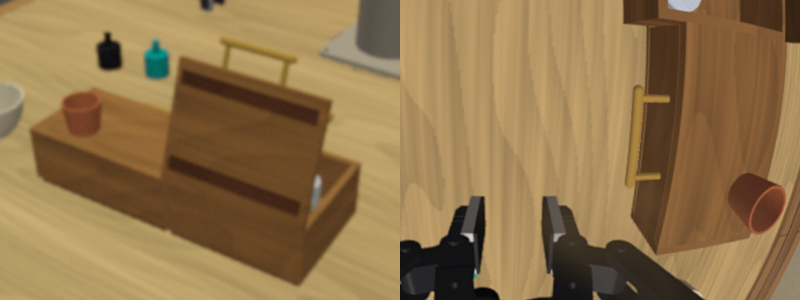

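Drawer shut against its stop (19 N with no further travel), lid propped, everything released and the gripper clear. Handing in.

```bash
python3 -c "
from station import manip
print(manip.state()['time'],manip.close_job())"
```

```text
the job is handed in; nothing more can be done
59.45 None
```

The tea things are put away, and I handed the job in at 59 s of simulated time; the hand-in reports no verdict. I swung the lid back, raised the stay and rested the lid on it. Then I pulled the drawer to its stop, laid both wooden scoops in it and stood all three aluminium caddies in the bin. The drawer went shut last. I did not touch the bowl, the whisk, the cup, or the black and turquoise decoys.

**Last checks:**
- **Lid:** in the last scene picture it is propped on the raised stay.
- **Drawer:** it sits against its stop, with about 19 N of push giving no further travel. The last view of the scoops before shutting showed both flat inside.
- **Caddies:** all three were seen upright in the bin at their slots, the last of them just after release. The final pictures show only parts of them.
- **Knock:** caddy 3 had been knocked about 4 cm during the run, so I re-measured it before picking it up.

**Disagreements:**
- The first chest fit left some corners up to 4 px off, so I refined it from the wrist camera.
- The drawer bar measured 3–4 mm off the model in the wrist views, but this did not affect the grip.
- I viewed 16 pictures, two over the budget of 14.

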